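# Clamp the spice mill, fit its lid and hold it at pulse

## Task

Wind the handwheel of the clamp board clockwise until the moving jaw has the spice mill gripped firmly against the fixed jaw. Then set the mill's lid in with its two lugs through the two notches until it sits flat on the collar, twist it clockwise to half of the way to its lock click (the short rib on the collar, which is the pulse position, about 40 degrees) and finish with the gripper still holding it there against its spring. The lid must never go on to the lock click, the mill stays upright and clamped, and the other things on the counter stay where they are.

Things in the scene. Friction and masses are not known exactly. Their poses are not given: they have to be found in the camera images.
- board: clamp board fixed to the counter: aluminium plate 160 x 320 mm, top 16 mm up. Origin at counter level; +y runs along the board from handwheel (centred y = -130) to fixed jaw (y = 90 to 121, 64 mm tall, V of two rubber pads). Drive housing 146 x 62, 58 mm tall under the wheel; guide rods at x = +-60, 42 mm tall. A clamped mill has its axis at x = 0, y = 60 mm
- jaw: grey moving jaw with sprung V pads, 146 mm wide, 66 mm tall, between drive housing and mill. Origin, at counter level, is where a mill's axis lies when nestled in this V: at board y = 60 mm the mill is gripped against the fixed jaw. Slides along board +y, 5 mm per rad of handwheel, stays where left. Starts 31 to 51 mm short of gripping
- handwheel (a joint): handwheel angle in rad, grows clockwise seen from above (jaw closes); starts at 0.3 to 4.2, the mill is touched at about 10.3 and gripped firmly at about 10.8. Solid black disc, 96 mm diameter, vertical axis, top face 73 mm above the counter, nut on top to 78 mm. Turning takes 3 to 5 N at the spinner knob, then stiffens by about 8 N per rad once the mill is touched; 8 to 12 N there is firm
- wheel_axis (a point): point on the handwheel's axis, level with the top face of the disc (73 mm above the counter); moves with the board
- spinner: upright round spinner knob of the handwheel, 18 mm in diameter, 40 mm tall, on the disc 38 mm from the wheel's axis. It turns freely about its own axis, so it can be held fast and carried round the circle without turning the hand. Origin at the centre of its foot, 73 mm above the counter
- mill: loose spice mill, 0.5 to 1 kg, on the board between the jaws, up to 5 mm short of the fixed jaw: steel cylinder 72 mm across, 110 mm tall; grey collar 78 mm across on its top 32 mm. Origin: centre of underside. The mouth's two notches, 13 mm wide, lie along the mill's +x and -x. Ribs outside the collar: short one 40 degrees (pulse), long one 80 degrees (lock) clockwise from each notch
- mill_mouth (a point): centre of the mill's mouth, level with the collar's top, 110 mm above the mill's underside. Hole 54 mm across in a 5 mm flange, widened by the two notches. Under the flange the lugs run clockwise: they meet the sprung switch ring at about 12 degrees of twist, the lock click begins at about 68 degrees
- lid: black mill lid, loose, about 90 g, on its spigot on the counter. Origin: centre of spigot's underside. Spigot 50 mm across, lowest 8 mm tapered to 38; two 8 mm round lugs along the lid's +-x reach 31.5 mm from the axis, 13.5 mm up. Disc 78 mm across, 24 to 31 mm up; grip fin on it 60 mm long along x, 14 mm thick, 31 to 63 mm up. Seated: origin 86 mm above mill underside. Either way round fits
- pulse_ring (a joint): angle in rad of the sprung switch ring inside the mill that the lugs push round; 0 at rest; equals the lid's clockwise twist from the notches minus about 0.21, so about 0.49 at pulse (40 degrees) and 0.93 at the click. The spring gives 0.05 N m at first touch, 0.15 N m at pulse and turns the lid back if let go
- lunchbox: bystander: grey plastic lunchbox with steel clip, 121 x 181 x 60 mm, origin under its centre
- spoon: bystander: dark silicone spoon lying flat, 240 mm long along its x axis
- bowl: bystander: white ceramic bowl, 124 mm across, 55 mm tall, origin under its centre
- condiment_jar: bystander: glass condiment jar with steel flip top, 62 mm in diameter, 102 mm tall, origin under its centre
- mug: bystander: white ceramic mug, 76 mm in diameter, 85 mm tall, origin under its centre
- pepper_tin: bystander: plain aluminium tin, 66 mm in diameter, 85 mm tall, origin under its centre
There are look-alikes about, which are no part of the job. There is more than one size of the lid; the one meant has the size given above.

How it is judged:
On the way, in this order (a step that is already met when the one before it is completed fails the run):
1. the handwheel is wound until the jaw grips the mill firmly against the fixed jaw (contact force between jaw and mill above 10 N and y of mill in the frame of board above 0.058 m and angle between mill's own z axis and vertical below 0.05 rad), for 0.3 s.
2. the lid is set in at the notches and sits flat on the collar (z of lid in the frame of mill below 0.0885 m and horizontal distance between lid and mill_mouth below 0.004 m and angle between the z axis of lid and the z axis of mill, either way round below 0.06 rad), for 0.1 s.
At the end, for the whole second after the job is handed in: The mill is still clamped (jaw presses on it with over 6 N), upright and standing on the board; the lid sits flat on the collar (within 2.5 mm), centred within 4 mm, twisted 28 to 52 degrees clockwise from the notches against the switch spring, still, and held there by the gripper's fingers (all of step 2 and contact force between jaw and mill above 6 N and angle between mill's own z axis and vertical below 0.05 rad and z of mill in the frame of board below 0.019 m and z of lid in the frame of mill above 0.083 m and angle between the x axis of lid and the x axis of mill, either way round between 0.489 and 0.907 rad and value of joint pulse_ring above 0.2 rad and contact force between the fingers and lid above 2 N and linear speed of lid below 0.02 m/s); the arm keeps its last pose, push and grip.
It fails at once if the lid is turned on into the lock click (twist over about 65 degrees) (value of joint pulse_ring above 0.93 rad).
It fails at once if the mill is tipped (angle between mill's own z axis and vertical above 0.2 rad).
It fails at once if a bystander is moved more than 30 mm (distance of any of lunchbox, spoon, bowl, condiment_jar, mug, pepper_tin from where it was at the start of the episode above 0.03 m).
It also fails if it takes over 64 s, if anything falls off the work surface, if the arm or the gripper's body presses on something with over 40 N, if the wrist force passes 120 N, or if a joint passes its speed limit or range.

## Robot

A 7-joint arm with a two-finger parallel gripper is mounted at the origin on the work surface. World frame = base frame: x ahead of the robot, y to its left, z up, the work surface at z = 0. Lengths are in m, angles in rad, forces in N, time in s.
With the tool pointing down it reaches from about 0.4 to 0.925 m from the base axis. Payload 4.1 kg.
Tool frame: the origin (TCP) lies midway between the tips of the shut fingers; the grasp point (between the pads) lies 19 mm behind it; z points along the fingers, y is the direction in which the jaws open and shut (so a half turn about z gives the same grasp; the last joint's range is limited). The gripper opens to 85 mm and grips with 20 to 120 N. Pads are 22 mm wide; open, the fingers measure 114 mm over their backs; the gripper's body (76 mm by 85 mm) begins 54 mm behind the grasp point. The pads swing forward as they close: fully open they stand 13 mm farther back than shut.
Start: joints at [1.131, 0.398, 0.045, 1.537, -0.019, 1.207, -0.051], TCP at [0.217, -0.613, 0.231] pointing down, gripper open.
Joint ranges: [-2.82, 2.82], [-0.49, 2.23], [-1.37, 1.46], [0, 2.46], [-1.36, 4.5], [0.23, 2], [-2.94, 2.94]. Speed limits (rad/s): [2.57, 2.57, 3.14, 3.14, 3.14, 3.14, 3.14].

## Interface

Orientations are given as a rotation vector (axis times angle).
In Python, from workcell import telemetry, viewer, job gives the robot as it stands. The module is installed in compiled form; this text tells all that it offers.
- The arm moves only by the tool step_arm, never from a script. Its argument "moves" is a list of rows, each a list of 2 entries, a list of its own where there are three numbers: the shift along the tool's x, y, z scaled (see below), then the turn, a rotation vector about the tool's x, y, z scaled (see below). In form: [[[dx, dy, dz], [ax, ay, az]], ...]. A call has 1 to 10 rows; each row is the pose to reach, as a shift and turn from the pose measured when the call began, along the tool's axes at that moment; what a row does not reach only later rows make up. The controller multiplies each number of a shift by 0.12 m and each number of a turn by pi/2 rad. A row lasts 1/12 s, in which the tool goes at most 41.7 mm and 7.16 degrees, less where a joint would pass 70% of its speed; a pose out of reach is approached as far as the arm can. A call with a number of a shift or a turn outside -1 to 1 is refused whole. A call with a gripper value outside its range is refused whole. "jaw" is the opening, from 0 (shut) to 1 (fully open), set as the call begins (left out, the last holds). The fingers move at their own pace and stop on an object; "squeeze" is the grip in N (left out, the last holds). Time passes only in rows, so rows that repeat a pose let the fingers close. It gives the time, the measured TCP pose, the force and the opening at its end, in the units of the state.
- telemetry.get_state(): the state, without advancing time (a new reading comes with each control period).
- viewer.grab_frame(name): name is "side" or "top" or "wrist"; returns a dict with "pixels" (480x640x3 uint8, red, green, blue), "depth" (480x640 float32, m along the optical axis (not along the pixel's ray), 0 where there is no reading), "K" (3x3 intrinsics, pixels), "k1" (the pictures are not rectified: a ray, as slopes to the right and down, at radius r is drawn at 1 + k1 r^2 times it, then the intrinsics apply), "R" (3x3) and "t" (3): a world point X has camera coordinates R X + t. Camera axes: x right, y down, z forward; pixel columns grow to the right and rows downward; lengths in m; the calibration is good to about 2 mm. A picture is of the moment at which its call begins.
- job.sign_off(): hands the job in, once; it reports no verdict.
The state is a dict: "t": time; "joints": joint angles; "joint_vel": joint speeds; "tau": joint torques, N m; "position": TCP position; "tcp_rot": TCP orientation; "force": force on the tool from outside, world axes, zero at the start; "torque": the same for the moment, N m; "gripper_width": opening from 0.0 (shut) to 1.0 (fully open).
Only numpy, scipy, OpenCV 4.12 (cv2) and the standard library are available. Lean on these libraries where they do the work, as an engineer would, in place of code of your own. Each camera call takes 0.05 s, during which the arm holds its last target.

## Working session

There is one attempt and no reset: what is moved stays moved. The work goes in short steps, Python scripts to look and compute and a tool call to move; the robot and the scene stay as the last step left them, time stands still between calls to the robot, and variables do not carry over. Pictures are saved under pics/ and viewed, and the job is handed in when it is done.

Besides the shell and the picture viewer there is one more tool, called after "Emit:" as name(argument=value, ...), one argument or row to a line, values as JSON. step_arm: Moves the arm, as the interface text tells. Its arguments: {"type":"object","properties":{"moves":{"type":"array"},"jaw":{"type":"number"},"squeeze":{"type":"number"}},"required":["moves"]}

```bash
mkdir -p pics
cat > h.py <<'E'
import numpy as np, cv2
from workcell import telemetry, viewer, job
from scipy.spatial.transform import Rotation as Ro
def grab(n,f=None):
    d=viewer.grab_frame(n)
    if f: cv2.imwrite('pics/'+f+'.png',d['pixels'][:,:,::-1]); np.savez('pics/'+f+'.npz',**{k:np.array(v) for k,v in d.items()})
    return d
def ray(d,u,v):
    K=d['K'];x=(u-K[0,2])/K[0,0];y=(v-K[1,2])/K[1,1];k=float(d['k1']);a,b=x,y
    for _ in range(20):
        s=1+k*(a*a+b*b);a,b=x/s,y/s
    return np.array([a,b,1.0])
def plane(d,u,v,z):
    r=d['R'].T@ray(d,u,v);c=-d['R'].T@d['t']
    return c+r*(z-c[2])/r[2]
def dep(d,u,v):
    return d['R'].T@(ray(d,u,v)*d['depth'][int(v),int(u)]-d['t'])
def proj(d,X):
    c=d['R']@np.array(X)+d['t'];x,y=c[0]/c[2],c[1]/c[2];s=1+float(d['k1'])*(x*x+y*y)
    K=d['K'];return np.array([K[0,0]*x*s+K[0,2],K[1,1]*y*s+K[1,2]])
def load(f): return dict(np.load('pics/'+f+'.npz'))
E
python3 - <<'E'
from h import *
np.set_printoptions(precision=4,suppress=True)
for n in ['side','top','wrist']:
    d=grab(n,n+'0'); print(n,d['K'].tolist(),d['k1'],-d['R'].T@d['t'],d['R'].tolist())
s=telemetry.get_state();print(s)
E
```

```text
side [[484.3725922536797, 0.0, 314.7169544970813], [0.0, 484.3725922536797, 249.0162379656018], [0.0, 0.0, 1.0]] 0.017417812471533522 [0.1629 0.7303 0.8985] [[-0.8805108975341142, -0.47357589768055064, -0.020650144302872566], [-0.3244138684371024, 0.6337951416353284, -0.7021818570748809], [0.3456243644324619, -0.6115795840080951, -0.7116981179792049]]
top [[615.3529856664678, 0.0, 319.427717256608], [0.0, 615.3529856664678, 247.09037743869504], [0.0, 0.0, 1.0]] -0.14585413179643938 [0.2141 0.0722 1.5984] [[0.042504892180469045, -0.999083414874889, 0.005065990787334536], [-0.9762232752426375, -0.042610037528151824, -0.21253823556336301], [0.21255928823569387, 0.0040883766680871155, -0.9771396185607025]]
wrist [[333.67990467662094, 0.0, 320.48714644872325], [0.0, 333.67990467662094, 243.10316415633326], [0.0, 0.0, 1.0]] 0.018074760688185646 [ 0.2862 -0.5869  0.3723] [[0.33363662319095855, -0.9426993596372695, -0.0021262655566989083], [-0.9035939150963266, -0.3204378558090508, 0.2843195687345349], [-0.26870921135425974, -0.0929381402007878, -0.9587272092881225]]
{'t': 0.15, 'joints': array([ 1.131 ,  0.399 ,  0.0451,  1.5376, -0.0187,  1.2069, -0.0507]), 'joint_vel': array([ 0.0006, -0.0022, -0.0005, -0.0035, -0.0005, -0.0014, -0.0002]), 'tau': array([  0.0019, -47.5563,   1.3672, -25.4512,   0.0119,   0.0065,
         0.    ]), 'position': array([ 0.2171, -0.6122,  0.2305]), 'tcp_rot': array([-3.0947, -0.5326,  0.0006]), 'force': array([ 0.3873, -0.1753,  0.2808]), 'torque': array([ 0.0364, -0.0196,  0.0346]), 'gripper_width': 1.003297562769591}
```

View pics/top0.png

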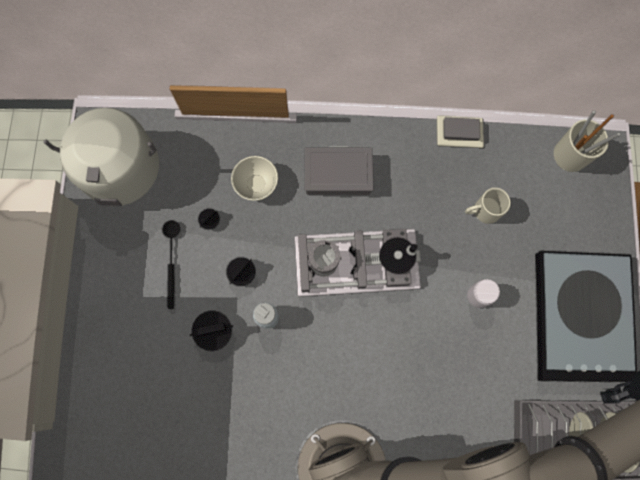

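View pics/side0.png

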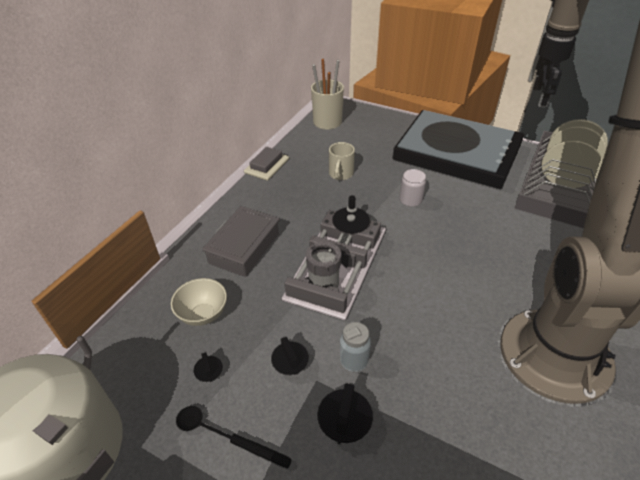

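View pics/wrist0.png

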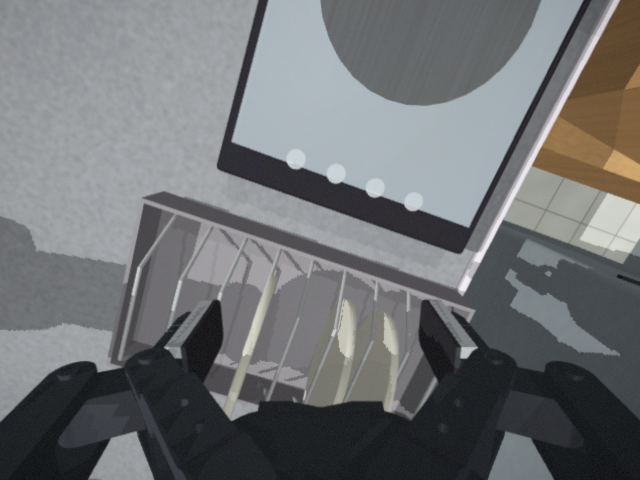

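The top view shows the board at about (358,262), with the wheel at (398,255) and its knob at (412,250), and the mill at (325,258). Three lids lie at (209,218), (241,271) and (211,330). I'll measure these next.

Run:
```python
from h import *
np.set_printoptions(precision=4,suppress=True)
d=load('top0'); im=d['pixels'][:,:,::-1]
c=cv2.resize(im[215:310,280:435],None,fx=5,fy=5,interpolation=cv2.INTER_CUBIC);cv2.imwrite('pics/c1.png',c)
c=cv2.resize(im[195:360,150:300],None,fx=3.6,fy=3.6,interpolation=cv2.INTER_CUBIC);cv2.imwrite('pics/c2.png',c)
s=load('side0');c=cv2.resize(s['pixels'][185:315,270:400,::-1],None,fx=4.6,fy=4.6,interpolation=cv2.INTER_CUBIC);cv2.imwrite('pics/c3.png',c)
# dark lids
g=im.max(2); m=(g<45).astype(np.uint8)
m[:195]=0;m[360:]=0;m[:,:185]=0;m[:,430:]=0
n,l,st,ce=cv2.connectedComponentsWithStats(m)
for i in range(1,n):
    if st[i][4]>60:
        u,v=ce[i]; ys,xs=np.where(l==i)
        P=np.array([dep(d,x,y) for x,y in zip(xs,ys)])
        print(ce[i],st[i],P[:,2].max(),np.percentile(P[:,2],[10,50,90]),P[:,:2].min(0),P[:,:2].max(0))
```

```text
[208.7635 218.5958] [199 209  21  20 334] 1.5983971777398496 [0.0188 0.0255 0.047 ] [0.2141 0.0722] [0.6486 0.4039]
[396.8846 255.4825] [380 238  37  36 858] 1.5983971777398496 [0.068  0.0728 0.0779] [ 0.2141 -0.1658] [0.5795 0.0722]
[240.7242 271.2371] [227 258  28  28 620] 1.5983971777398496 [0.0264 0.0322 0.0628] [0.2141 0.0722] [0.5182 0.3167]
[211.2522 330.4081] [ 190  311   43   40 1257] 1.5983971777398496 [0.037  0.0422 0.0836] [0.2141 0.0722] [0.375  0.3976]
```

View pics/c1.png

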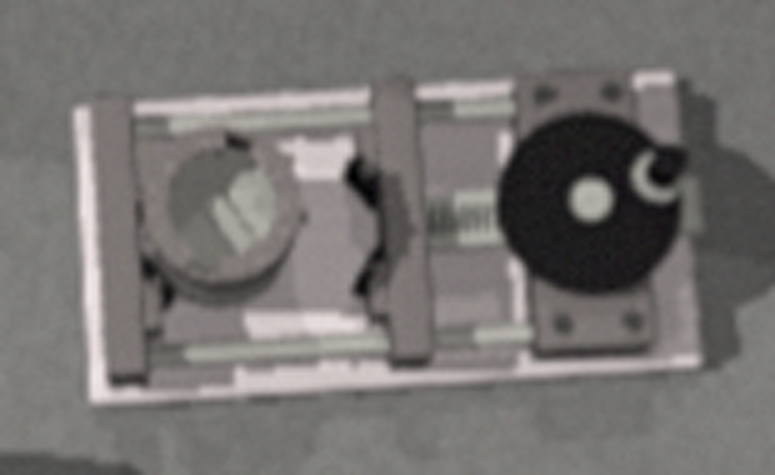

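View pics/c2.png

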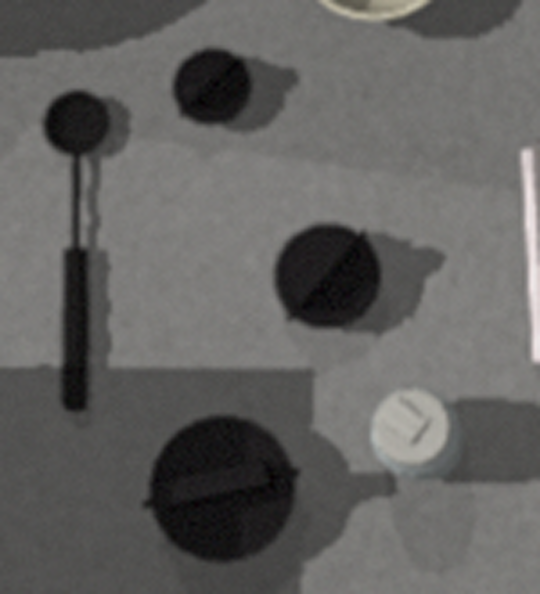

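View pics/c3.png

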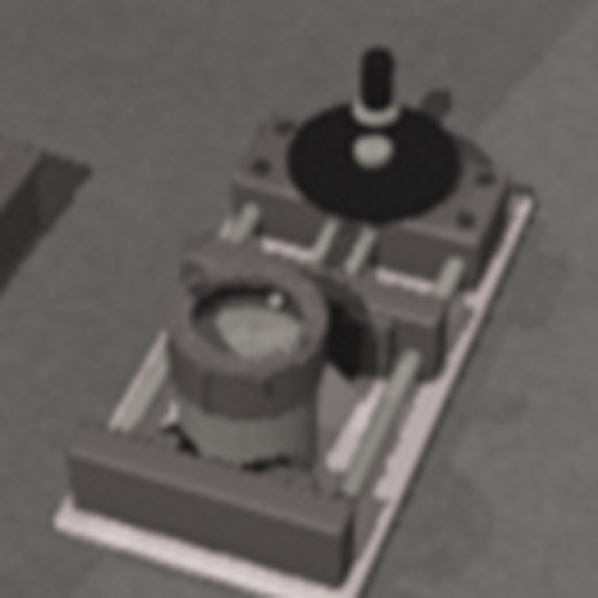

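```bash
cat > meas.py <<'E'
from h import *
np.set_printoptions(precision=4,suppress=True)
def cloud(d):
    K=d['K'];u,v=np.meshgrid(np.arange(640),np.arange(480))
    p=cv2.undistortPoints(np.stack([u.ravel(),v.ravel()],1).astype(float).reshape(-1,1,2),K,np.array([float(d['k1']),0,0,0])).reshape(-1,2)
    C=np.c_[p,np.ones(len(p))]*d['depth'].reshape(-1,1)
    P=(C-d['t'])@d['R']
    P[d['depth'].ravel()==0]=np.nan
    return P.reshape(480,640,3)
def sel(P,c,r,z0,z1):
    q=P.reshape(-1,3);q=q[~np.isnan(q[:,0])]
    return q[(np.hypot(q[:,0]-c[0],q[:,1]-c[1])<r)&(q[:,2]>z0)&(q[:,2]<z1)]
E
python3 - <<'E'
from meas import *
for n in ['top0','side0']:
    d=load(n);P=cloud(d);print(n)
    w=dep(load('top0'),397,262);print('wheel guess',w)
    for nm,c,r,a,b in [('disc',w,.08,.069,.0765),('knob',w,.08,.095,.125),('lid disc',[.50,.29],.07,.028,.036),('fin',[.50,.29],.07,.058,.068),('mill top',[.49,.11],.08,.118,.132)]:
        if nm.startswith('lid'): L=dep(load('top0'),241,268)[:2]
        if 'lid' in nm or 'fin' in nm: c=L
        if nm=='mill top': c=dep(load('top0'),316,243)[:2]; c=dep(load('top0'),325,268)[:2]
        q=sel(P,c,r,a,b)
        if len(q)<5: print(nm,c,len(q));continue
        (cc,sz,an)=cv2.minAreaRect(q[:,:2].astype(np.float32)*1000)
        (c2,rr)=cv2.minEnclosingCircle(q[:,:2].astype(np.float32)*1000)
        print(nm,len(q),'z',np.median(q[:,2]),'mean',q.mean(0),'rect',cc,sz,an,'circ',c2,rr)
E
```

```text
top0
wheel guess [ 0.5163 -0.1195  0.0706]
disc 746 z 0.07275404427723774 mean [ 0.5317 -0.1198  0.0727] rect (527.1119384765625, -121.79377746582031) (105.88194274902344, 95.58980560302734) 6.396286964416504 circ (525.6481323242188, -119.93073272705078) 54.79187774658203
knob 49 z 0.10994172155424123 mean [ 0.547  -0.1554  0.1092] rect (547.5704345703125, -156.03741455078125) (17.541664123535156, 16.178937911987305) 6.006543159484863 circ (547.8025512695312, -155.7568817138672) 9.03601360321045
lid disc 352 z 0.031503912377138524 mean [0.4805 0.2806 0.0316] rect (482.10943603515625, 280.5182189941406) (74.30574035644531, 75.39257049560547) 26.595556259155273 circ (480.96124267578125, 279.6958312988281) 40.17815017700195
fin 113 z 0.0627648697151529 mean [0.4822 0.2803 0.0628] rect (482.33892822265625, 280.20318603515625) (14.845137596130371, 57.5789909362793) 52.56808090209961 circ (482.67266845703125, 280.5428771972656) 28.8851261138916
mill top 393 z 0.12529721779174297 mean [0.5141 0.0672 0.1252] rect (514.3677368164062, 66.74138641357422) (77.92091369628906, 78.43108367919922) 5
[... 546 characters left out ...]
1328) 11.130828857421875
lid disc 677 z 0.030407913654223614 mean [0.4811 0.2882 0.0306] rect (482.8542175292969, 285.3240051269531) (74.2895736694336, 75.8530502319336) 29.041213989257812 circ (482.2754211425781, 285.13311767578125) 39.556949615478516
fin 176 z 0.06219070968486616 mean [0.4821 0.2853 0.0621] rect (483.1029357910156, 284.3717956542969) (13.901771545410156, 59.962799072265625) 52.53667068481445 circ (482.7796630859375, 283.9305725097656) 30.041696548461914
mill top 456 z 0.12426316527062589 mean [0.514  0.0732 0.1239] rect (514.07080078125, 71.3176498413086) (78.20052337646484, 79.80589294433594) 60.064510345458984 circ (512.4100341796875, 70.82335662841797) 43.38334274291992
```

The middle lid matches the given sizes: its disc top is at 31 mm and its fin top at 63 mm. Next I'll work out the move to a spot above the spinner.

```bash
cat > go.py <<'E'
import sys
from meas import *
def go(p,ydir=None):
    s=telemetry.get_state();R=Ro.from_rotvec(s['tcp_rot']).as_matrix();p0=s['position']
    sh=R.T@(np.array(p)-p0)/.12
    tz=np.array([0,0,-1.]); cur=np.degrees(np.arctan2(R[1,1],R[0,1]))
    if ydir is None: ydir=cur
    k=round((cur-ydir)/180); a=np.radians(ydir+180*k)
    ty=np.array([np.cos(a),np.sin(a),0]);tx=np.cross(ty,tz)
    Rt=np.c_[tx,ty,tz]
    tr=Ro.from_matrix(R.T@Rt).as_rotvec()/(np.pi/2)
    print('t',s['t'],'pos',p0,'ydir',cur,'tilt',np.degrees(np.arccos(-R[2,2])),'j',s['joints'],'F',s['force'],'w',s['gripper_width'])
    print('SHIFT',sh.round(3),'TURN',tr.round(3),'dist mm',np.linalg.norm(sh)*120)
if __name__=='__main__':
    a=[float(x) for x in sys.argv[1:]]
    go(a[:3],a[3] if len(a)>3 else None)
E
python3 go.py .548 -.153 .24
```

```text
t 0.15 pos [ 0.2171 -0.6122  0.2305] ydir -70.46944376242381 tilt 0.08367623706887642 j [ 1.131   0.399   0.0451  1.5376 -0.0187  1.2069 -0.0507] F [ 0.3873 -0.1753  0.2808] w 1.003297562769591
SHIFT [ 3.878 -2.685 -0.076] TURN [-0.001  0.     0.   ] dist mm 566.0583074613321
```

Emit:
step_arm(
  moves=[
    [[0.25, -0.17, 0], [0, 0, 0]],
    [[0.5, -0.34, 0], [0, 0, 0]],
    [[0.75, -0.51, 0], [0, 0, 0]],
    [[1, -0.69, 0], [0, 0, 0]],
    [[1, -0.69, 0], [0, 0, 0]],
  ],
)

```text
t: 0.57
position: [0.3094, -0.4865, 0.2304]
tcp_rot: [-3.087, -0.55, -0.006]
force: [1.3, 1.3, -0.0]
gripper_width: 1.002
```

Emit:
step_arm(
  moves=[
    [[0.25, -0.17, 0], [0, 0, 0]],
    [[0.5, -0.34, 0], [0, 0, 0]],
    [[0.75, -0.51, 0], [0, 0, 0]],
    [[1, -0.69, 0], [0, 0, 0]],
    [[1, -0.69, 0], [0, 0, 0]],
  ],
)

```text
t: 0.98
position: [0.3992, -0.3593, 0.2315]
tcp_rot: [-3.079, -0.569, -0.012]
force: [0.5, -0.5, 0.7]
gripper_width: 1.0
```

Emit:
step_arm(
  moves=[
    [[0.25, -0.17, 0], [0, 0, 0]],
    [[0.5, -0.34, 0], [0, 0, 0]],
    [[0.75, -0.51, 0], [0, 0, 0]],
    [[1, -0.69, 0], [0, 0, 0]],
    [[1, -0.69, 0], [0, 0, 0]],
  ],
)

```text
t: 1.4
position: [0.4865, -0.2305, 0.2335]
tcp_rot: [-3.072, -0.587, -0.019]
force: [0.2, 0.8, 0.2]
gripper_width: 1.0
```

```bash
python3 go.py .548 -.153 .24 -70; python3 -c "
from h import *
grab('wrist','w1')"
```

```text
t 1.4 pos [ 0.4865 -0.2305  0.2335] ydir -68.33953599848557 tilt 1.0616505978338127 j [ 0.5655  0.2027 -0.2208  1.7967  0.0284  1.1442 -0.8554] F [0.1543 0.8046 0.2083] w 0.9999727315689543
SHIFT [ 0.715 -0.412 -0.039] TURN [-0.008 -0.009  0.018] dist mm 99.16039937925134
```

View pics/w1.png

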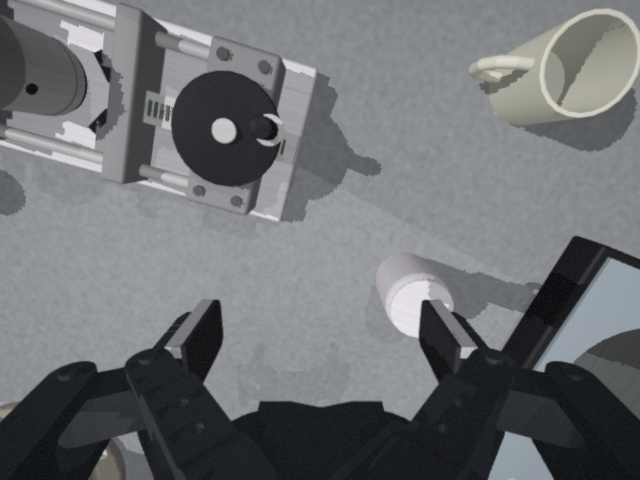

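The wrist view shows the wheel centre at (227,129) and the knob top at (264,127). I'll measure both from this frame.

```bash
cat > wk.py <<'E'
from meas import *
def wk(n,L=((.532,-.118),)):
    d=load(n);P=cloud(d)
    q=sel(P,(.532,-.118),.05,.0765,.084);print('nut',len(q),q.mean(0) if len(q) else '')
    for nm,a,b in [('disc',.066,.0765),('knob',.104,.125)]:
        q=sel(P,(.532,-.118),.075,a,b)
        if len(q)<5: print(nm,len(q));continue
        f=q[:,:2].astype(np.float32)*1000
        print(nm,len(q),np.median(q[:,2]),q.mean(0),cv2.minAreaRect(f),cv2.minEnclosingCircle(f))
if __name__=='__main__':
    import sys; wk(sys.argv[1])
E
python3 wk.py w1
```

```text
nut 419 [ 0.5371 -0.1211  0.0777]
disc 9088 0.07231160529389505 [ 0.537  -0.1177  0.0723] ((536.0265502929688, -119.28579711914062), (94.89073944091797, 94.69062042236328), 81.89346313476562) ((537.0543212890625, -120.18692779541016), 49.234703063964844)
knob 470 0.11177374296207693 [ 0.5509 -0.1549  0.1114] ((550.9094848632812, -154.3548583984375), (17.2801570892334, 16.888547897338867), 68.34925842285156) ((550.773193359375, -154.37625122070312), 8.87669849395752)
```

Emit:
step_arm(
  moves=[
    [[0.2, -0.11, 0], [0, 0, 0]],
    [[0.4, -0.22, 0], [0, 0, 0.01]],
    [[0.55, -0.32, 0], [0, -0.01, 0.02]],
    [[0.72, -0.41, -0.04], [-0.01, -0.01, 0.02]],
    [[0.72, -0.41, -0.04], [-0.01, -0.01, 0.02]],
  ],
)

```text
t: 1.87
position: [0.5495, -0.1527, 0.2402]
tcp_rot: [3.089, 0.545, -0.0]
force: [1.0, 0.9, 1.3]
gripper_width: 0.996
```

```bash
python3 go.py .548 -.153 .24 -70; python3 -c "
from h import *
grab('wrist','w2')"; python3 wk.py w2
```

```text
t 1.8667 pos [ 0.5495 -0.1527  0.2402] ydir -69.97536580461588 tilt 0.255978204138787 j [ 0.4179  0.2572 -0.2709  1.7151  0.0783  1.1779 -1.0958] F [0.9946 0.882  1.2745] w 0.9956213659679948
SHIFT [-0.013 -0.002  0.001] TURN [0.003 0.001 0.   ] dist mm 1.5498439594008435
nut 333 [ 0.5367 -0.1207  0.0778]
disc 6844 0.07245991762406595 [ 0.5374 -0.1164  0.0725] ((535.9415893554688, -119.0201416015625), (94.64444732666016, 94.83538055419922), 65.81494140625) ((537.2572021484375, -120.11233520507812), 49.287662506103516)
knob 358 0.11200436395118227 [ 0.5513 -0.1537  0.1115] ((550.7299194335938, -153.9957733154297), (16.664491653442383, 17.29757308959961), 6.750565052032471) ((550.4283447265625, -154.03387451171875), 8.976040840148926)
```

View pics/w2.png

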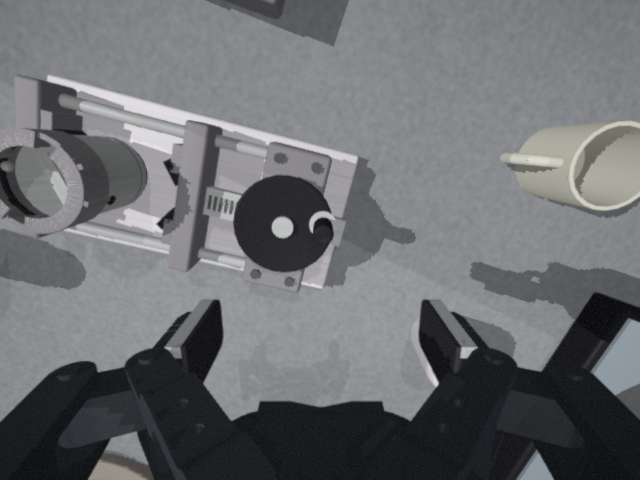

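Emit:
step_arm(
  moves=[
    [[0, 0.01, 0.3], [0, 0, 0]],
    [[0, 0.01, 0.6], [0, 0, 0]],
    [[0, 0.01, 0.8], [0, 0, 0]],
    [[0, 0.01, 0.9], [0, 0, 0]],
    [[0, 0.01, 0.9], [0, 0, 0]],
  ],
)

```text
t: 2.33
position: [0.5449, -0.1587, 0.1286]
tcp_rot: [3.091, 0.538, -0.014]
force: [-0.1, -0.3, 0.8]
gripper_width: 1.0
```

```bash
python3 go.py .5503 -.1538 .083 -70; python3 -c "
from h import *
grab('wrist','w3')"; python3 wk.py w3
```

```text
t 2.3333 pos [ 0.5449 -0.1587  0.1286] ydir -70.24732709097282 tilt 0.5605420473948586 j [ 0.4115  0.3642 -0.257   1.8371  0.1187  0.9618 -1.1242] F [-0.0606 -0.3413  0.7837] w 1.000199893463717
SHIFT [ 0.06  -0.024  0.38 ] TURN [ 0.001  0.006 -0.003] dist mm 46.21278609570913
nut 813 [ 0.5376 -0.1218  0.0778]
disc 15004 0.07241666910744383 [ 0.5395 -0.1157  0.0724] ((536.0341796875, -118.73965454101562), (94.02066802978516, 95.24993133544922), 85.77825927734375) ((536.7098999023438, -120.56852722167969), 48.96841049194336)
knob 955 0.11195735004129453 [ 0.552  -0.1536  0.1113] ((550.8023071289062, -153.98512268066406), (17.094240188598633, 17.074987411499023), 67.22235870361328) ((550.64892578125, -154.06900024414062), 8.984668731689453)
```

View pics/w3.png

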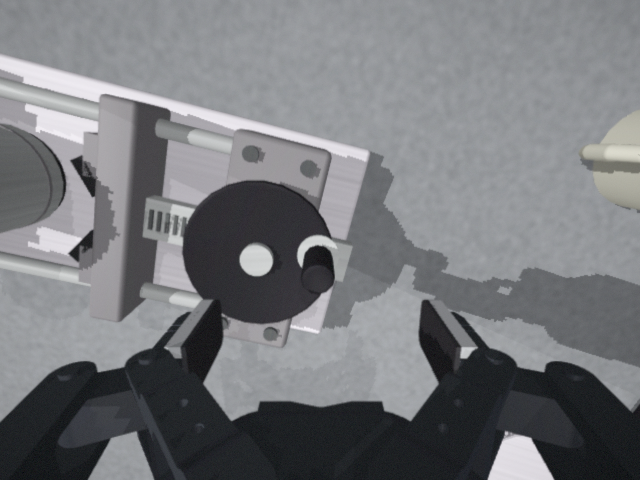

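Emit:
step_arm(
  moves=[
    [[0.06, -0.025, 0.0], [0, 0.005, 0]],
    [[0.065, -0.025, 0.1], [0, 0.005, 0]],
    [[0.065, -0.025, 0.25], [0, 0.005, 0]],
    [[0.065, -0.025, 0.38], [0, 0.005, 0]],
    [[0.065, -0.025, 0.38], [0, 0.005, 0]],
    [[0.065, -0.025, 0.38], [0, 0.005, 0]],
  ],
)

```text
t: 2.88
position: [0.5531, -0.1534, 0.0853]
tcp_rot: [3.091, 0.539, 0.004]
force: [-0.0, 0.0, -0.2]
gripper_width: 1.004
```

```bash
python3 go.py .5508 -.1540 .083 -70; python3 -c "
from h import *
grab('wrist','w4')"; python3 wk.py w4
```

```text
t 2.8833 pos [ 0.5531 -0.1534  0.0853] ydir -70.20901341613957 tilt 0.26651988041675034 j [ 0.3961  0.4224 -0.2531  1.8644  0.1386  0.8678 -1.1504] F [-0.0077  0.0203 -0.1883] w 1.0040963926999462
SHIFT [-0.02  -0.002  0.019] TURN [ 0.003 -0.001 -0.002] dist mm 3.3257847937682743
nut 1266 [ 0.5386 -0.123   0.078 ]
disc 19292 0.0723751179425142 [ 0.5441 -0.117   0.0724] ((537.5692138671875, -119.95246124267578), (94.84068298339844, 91.90901184082031), 59.4716911315918) ((537.1974487304688, -120.27349090576172), 49.06036376953125)
knob 3494 0.11228634520718889 [ 0.5472 -0.1292  0.1134] ((543.1282348632812, -130.23956298828125), (23.18988609313965, 67.46858215332031), 11.42484188079834) ((547.0087890625, -129.4553680419922), 33.73545455932617)
```

View pics/w4.png

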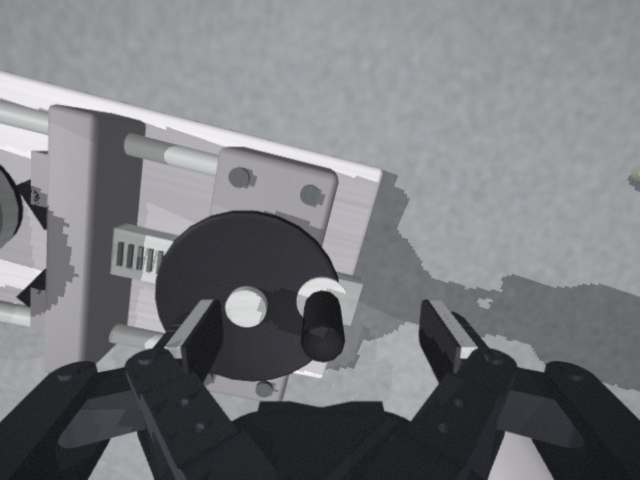

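The knob at u≈322 is centred between the fingers, so I'll close on it.

Emit:
step_arm(
  moves=[
    [[-0.02, 0, 0.01], [0, 0, 0]],
    [[-0.02, 0, 0.01], [0, 0, 0]],
    [[-0.02, 0, 0.01], [0, 0, 0]],
    [[-0.02, 0, 0.01], [0, 0, 0]],
    [[-0.02, 0, 0.01], [0, 0, 0]],
    [[-0.02, 0, 0.01], [0, 0, 0]],
    [[-0.02, 0, 0.01], [0, 0, 0]],
    [[-0.02, 0, 0.01], [0, 0, 0]],
  ],
  jaw=0,
  squeeze=60,
)

```text
t: 3.6
position: [0.5519, -0.1546, 0.0854]
tcp_rot: [3.09, 0.539, 0.008]
force: [-1.3, -1.0, 3.9]
gripper_width: 0.189
```

```bash
python3 go.py .5508 -.1540 .083 -70; python3 -c "
from h import *
grab('wrist','w5')"; python3 wk.py w5
```

```text
t 3.6 pos [ 0.5519 -0.1546  0.0854] ydir -70.22672136845036 tilt 0.40114986621235893 j [ 0.3986  0.4197 -0.2528  1.8683  0.1385  0.864  -1.1483] F [-1.3215 -0.9666  3.8788] w 0.18883729198051236
SHIFT [-0.007 -0.008  0.02 ] TURN [ 0.004 -0.002 -0.003] dist mm 2.735995637676613
nut 1240 [ 0.5383 -0.1225  0.0779]
disc 16370 0.07238253943575533 [ 0.5489 -0.1089  0.0724] ((542.6151123046875, -117.60496520996094), (81.71635437011719, 94.37455749511719), 11.330732345581055) ((535.898193359375, -119.9338150024414), 48.7449951171875)
knob 3798 0.11239135839704925 [ 0.5559 -0.152   0.1139] ((553.0408935546875, -152.99447631835938), (23.804689407348633, 47.88943099975586), 19.375574111938477) ((559.0938110351562, -150.8658447265625), 23.94481658935547)
```

View pics/w5.png

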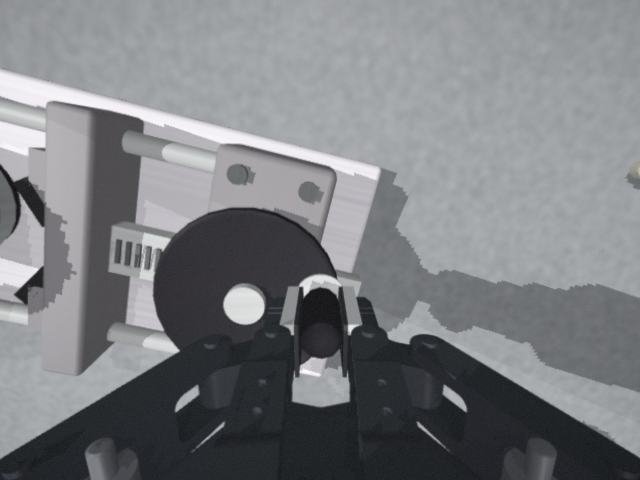

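```bash
cat > circ.py <<'E'
import sys
from meas import *
ax=np.array([float(sys.argv[1]),float(sys.argv[2])]);step=float(sys.argv[3]);zt=float(sys.argv[4]);r=.038
n=int(sys.argv[5]) if len(sys.argv)>5 else 10
s=telemetry.get_state();R=Ro.from_rotvec(s['tcp_rot']).as_matrix();p=s['position']
v=p[:2]-ax;ph=np.degrees(np.arctan2(v[1],v[0]))
print('t',s['t'],'pos',p,'r',np.hypot(*v)*1000,'phi',ph,'F',s['force'],'T',s['torque'],'w',s['gripper_width'],'tilt',np.degrees(np.arccos(-R[2,2])),'ydir',np.degrees(np.arctan2(R[1,1],R[0,1])))
tang=np.array([np.sin(np.radians(ph)),-np.cos(np.radians(ph))]);rad=v/np.hypot(*v)
print('F tangential(cw +)',s['force'][:2]@tang,'radial',s['force'][:2]@rad)
for i in range(1,n+1):
    a=np.radians(ph-step*i);q=np.r_[ax+r*np.array([np.cos(a),np.sin(a)]),zt]
    print((R.T@(q-p)/.12).round(2).tolist())
ti=np.array([0,0,-1.]);print('untilt',np.cross(R[:,2],ti)@R/(np.pi/2))
E
python3 circ.py .5370 -.1205 14 .085
```

```text
t 3.65 pos [ 0.5519 -0.1546  0.0854] r 37.20494763475338 phi -66.39787255244462 F [-1.4584 -1.5247  2.6638] T [-0.0776  0.1691  0.0052] w 0.1909875149985553 tilt 0.40135319431423633 ydir -70.22590141583365
F tangential(cw +) 1.9469068502012137 radial 0.8132132799695997
[-0.08, 0.0, 0.0]
[-0.15, -0.02, 0.0]
[-0.22, -0.06, 0.0]
[-0.27, -0.12, 0.0]
[-0.31, -0.18, 0.0]
[-0.33, -0.26, 0.0]
[-0.34, -0.33, 0.0]
[-0.32, -0.41, -0.0]
[-0.29, -0.48, -0.0]
[-0.24, -0.54, -0.0]
untilt [ 0.0037 -0.0025 -0.    ]
```

Emit:
step_arm(
  moves=[
    [[-0.08, 0.0, 0], [0, 0, 0]],
    [[-0.15, -0.02, 0], [0, 0, 0]],
    [[-0.22, -0.06, 0], [0, 0, 0]],
    [[-0.27, -0.12, 0], [0, 0, 0]],
    [[-0.31, -0.18, 0], [0, 0, 0]],
    [[-0.33, -0.26, 0], [0, 0, 0]],
    [[-0.34, -0.33, 0], [0, 0, 0]],
    [[-0.32, -0.41, 0], [0, 0, 0]],
    [[-0.29, -0.48, 0], [0, 0, 0]],
    [[-0.24, -0.54, 0], [0, 0, 0]],
  ],
)

```text
t: 4.48
position: [0.5017, -0.1056, 0.0853]
tcp_rot: [3.087, 0.536, 0.005]
force: [-0.1, -5.2, 3.7]
gripper_width: 0.189
```

```bash
python3 circ.py .5370 -.1205 14 .085;python3 -c "
from h import *
grab('wrist','w6')
grab('side','s6')"
```

```text
t 4.4833 pos [ 0.5017 -0.1056  0.0853] r 38.31263253080868 phi 157.1046250525382 F [-0.1267 -5.2161  3.7292] T [-1.0429  0.0127  0.0052] w 0.1888748457256805 tilt 0.5153318075864505 ydir -70.30969658067781
F tangential(cw +) -4.854471385722298 radial -1.9125721671062499
[0.06, -0.05, 0.0]
[0.13, -0.08, 0.0]
[0.21, -0.1, 0.0]
[0.28, -0.1, 0.0]
[0.36, -0.08, 0.0]
[0.42, -0.04, 0.0]
[0.48, 0.01, 0.0]
[0.52, 0.08, 0.0]
[0.55, 0.15, 0.01]
[0.55, 0.23, 0.01]
untilt [ 0.0056 -0.0012 -0.    ]
```

View pics/w6.png

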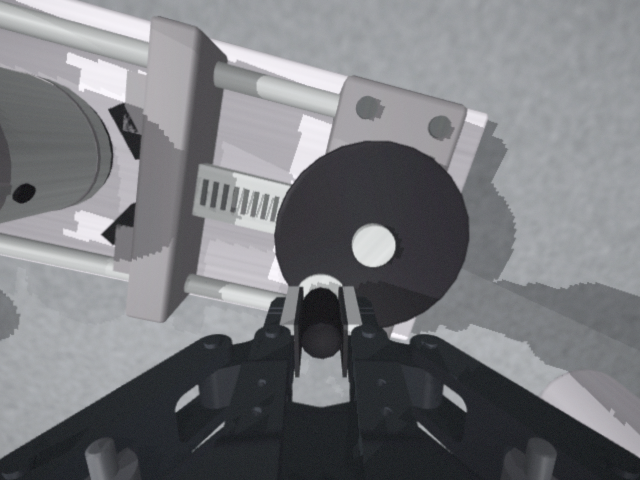

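The wheel is turning, with about 5 N of resistance at the knob. I'll keep winding.

Emit:
step_arm(
  moves=[
    [[0.06, -0.05, 0], [0, 0, 0]],
    [[0.13, -0.08, 0], [0, 0, 0]],
    [[0.21, -0.1, 0], [0, 0, 0]],
    [[0.28, -0.1, 0], [0.005, 0, 0]],
    [[0.36, -0.08, 0], [0.005, 0, 0]],
    [[0.42, -0.04, 0], [0.005, 0, 0]],
    [[0.48, 0.01, 0], [0.005, 0, 0]],
    [[0.52, 0.08, 0], [0.005, 0, 0]],
    [[0.55, 0.15, 0], [0.005, 0, 0]],
    [[0.55, 0.23, 0], [0.005, 0, 0]],
  ],
)

```text
t: 5.42
position: [0.5722, -0.1047, 0.0854]
tcp_rot: [-3.089, -0.542, 0.002]
force: [-3.1, 3.5, 4.8]
gripper_width: 0.193
```

```bash
python3 circ.py .5370 -.1205 14 .085;python3 -c "
from h import *
grab('side','s7')"
```

```text
t 5.4167 pos [ 0.5722 -0.1047  0.0854] r 38.53307958615917 phi 24.165127920797655 F [-3.097   3.5422  4.784 ] T [ 0.6326  0.5358 -0.0102] w 0.19290367900598876 tilt 0.3325789032947982 ydir -70.10736679646129
F tangential(cw +) -4.499571912579715 radial -1.3755596760228472
[-0.01, 0.08, 0.0]
[-0.03, 0.15, 0.0]
[-0.07, 0.22, 0.0]
[-0.12, 0.27, 0.0]
[-0.19, 0.31, 0.0]
[-0.26, 0.34, 0.0]
[-0.34, 0.34, 0.0]
[-0.42, 0.33, 0.0]
[-0.49, 0.29, 0.0]
[-0.55, 0.24, 0.0]
untilt [-0.0037  0.0003 -0.    ]
```

View pics/s7.png

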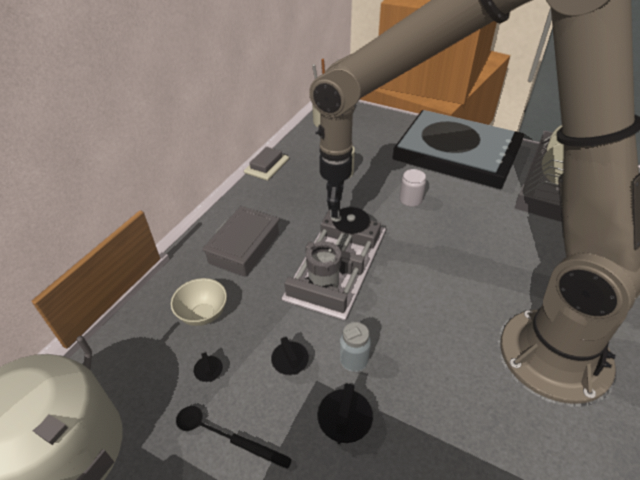

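Emit:
step_arm(
  moves=[
    [[-0.01, 0.08, 0], [0, 0, 0]],
    [[-0.03, 0.15, 0], [0, 0, 0]],
    [[-0.07, 0.22, 0], [0, 0, 0]],
    [[-0.12, 0.27, 0], [0, 0, 0]],
    [[-0.19, 0.31, 0], [0, 0, 0]],
    [[-0.26, 0.34, 0], [0, 0, 0]],
    [[-0.34, 0.34, 0], [0, 0, 0]],
  ],
)

```text
t: 6.05
position: [0.5497, -0.1556, 0.0854]
tcp_rot: [-3.086, -0.541, -0.005]
force: [3.3, 6.0, 3.0]
gripper_width: 0.188
```

```bash
python3 circ.py .5370 -.1205 12 .085;python3 -c "
from h import *
grab('wrist','w8')"
```

```text
t 6.05 pos [ 0.5497 -0.1556  0.0854] r 37.29347244904171 phi -70.16247700600546 F [3.2832 6.033  2.9998] T [ 1.0997 -0.7244  0.0024] w 0.18796537773527827 tilt 0.5119134314502591 ydir -70.12986291432726
F tangential(cw +) -5.135674322708308 radial -4.560790073658968
[-0.07, -0.0, 0.0]
[-0.13, -0.02, 0.0]
[-0.19, -0.05, 0.0]
[-0.24, -0.1, 0.0]
[-0.27, -0.15, 0.0]
[-0.3, -0.21, 0.0]
[-0.31, -0.28, 0.0]
[-0.31, -0.34, 0.0]
[-0.3, -0.41, 0.0]
[-0.27, -0.47, 0.01]
untilt [-0.0048 -0.003  -0.    ]
```

View pics/w8.png

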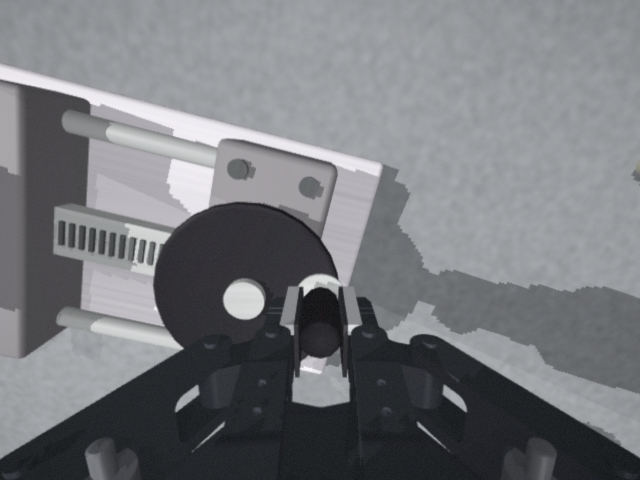

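Emit:
step_arm(
  moves=[
    [[-0.07, 0.0, 0], [0, 0, 0]],
    [[-0.13, -0.02, 0], [0, 0, 0]],
    [[-0.19, -0.05, 0], [-0.005, 0, 0]],
    [[-0.24, -0.1, 0], [-0.005, 0, 0]],
    [[-0.27, -0.15, 0], [-0.005, 0, 0]],
  ],
)

```text
t: 6.52
position: [0.5124, -0.1486, 0.0855]
tcp_rot: [-3.093, -0.541, -0.011]
force: [7.0, 1.3, -4.8]
gripper_width: 0.184
```

```bash
python3 circ.py .5370 -.1205 12 .085;python3 -c "
from h import *
grab('wrist','w9')"
```

```text
t 6.5167 pos [ 0.5124 -0.1486  0.0855] r 37.33053868857128 phi -131.1200346798578 F [ 7.0201  1.2595 -4.8133] T [ 0.2757 -1.5317 -0.0549] w 0.18441022175984967 tilt 0.3968663845181778 ydir -70.15915938007268
F tangential(cw +) -4.460126882923252 radial -5.565524723162212
[-0.03, -0.06, 0.0]
[-0.04, -0.12, 0.0]
[-0.04, -0.19, 0.0]
[-0.03, -0.25, 0.0]
[0.0, -0.31, 0.0]
[0.04, -0.37, 0.0]
[0.09, -0.41, 0.0]
[0.15, -0.44, 0.01]
[0.21, -0.46, 0.01]
[0.28, -0.47, 0.01]
untilt [-0.0002 -0.0044 -0.    ]
```

View pics/w9.png

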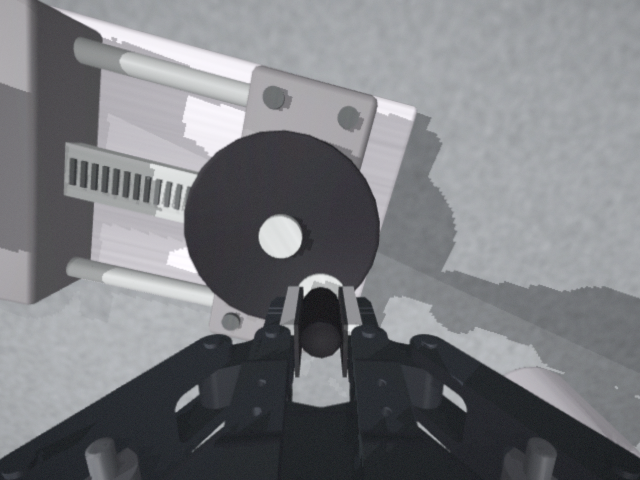

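Emit:
step_arm(
  moves=[
    [[-0.03, -0.06, 0], [0, 0, 0]],
    [[-0.04, -0.12, 0], [0, 0, 0]],
    [[-0.04, -0.19, 0], [0, 0, 0]],
    [[-0.03, -0.25, 0], [0, 0, 0]],
  ],
)

```text
t: 6.9
position: [0.499, -0.1215, 0.0855]
tcp_rot: [3.094, 0.542, 0.014]
force: [7.5, -3.0, -5.6]
gripper_width: 0.187
```

```bash
python3 circ.py .5370 -.1205 12 .085
```

```text
t 6.9 pos [ 0.499  -0.1215  0.0855] r 37.97486336257767 phi -178.42447166246652 F [ 7.5314 -3.0478 -5.6141] T [-0.9127 -1.6784  0.0615] w 0.18722253553724566 tilt 0.5149994416568623 ydir -70.13915498113519
F tangential(cw +) -3.2536763535076263 radial -7.4447842501888815
[0.03, -0.06, 0.0]
[0.07, -0.11, 0.0]
[0.12, -0.16, 0.0]
[0.17, -0.19, 0.01]
[0.24, -0.21, 0.01]
[0.3, -0.22, 0.01]
[0.37, -0.21, 0.01]
[0.43, -0.19, 0.01]
[0.49, -0.16, 0.01]
[0.54, -0.11, 0.01]
untilt [ 0.001  -0.0056  0.    ]
```

Emit:
step_arm(
  moves=[
    [[0.03, -0.06, 0], [0, 0, 0]],
    [[0.07, -0.11, 0], [0, 0, 0]],
    [[0.12, -0.16, 0], [0, -0.005, 0]],
    [[0.17, -0.19, 0], [0, -0.005, 0]],
  ],
)

```text
t: 7.23
position: [0.509, -0.0939, 0.0853]
tcp_rot: [3.092, 0.541, -0.004]
force: [-1.6, -5.1, 3.1]
gripper_width: 0.192
```

```bash
python3 circ.py .5370 -.1205 10 .085;python3 -c "
from h import *
d=grab('top','t10')
cv2.imwrite('pics/t10c.png',cv2.resize(d['pixels'][215:310,280:435,::-1],None,fx=5,fy=5,interpolation=2))"
```

```text
t 7.2333 pos [ 0.509  -0.0939  0.0853] r 38.632958718390576 phi 136.48567429388925 F [-1.5644 -5.109   3.1487] T [-1.2272  0.2886 -0.0037] w 0.1916062777875933 tilt 0.21332244611102955 ydir -70.16465446957898
F tangential(cw +) -4.782199969933034 radial -2.3831714291435984
[0.05, -0.02, 0.0]
[0.11, -0.03, 0.0]
[0.16, -0.03, 0.0]
[0.22, -0.02, 0.0]
[0.27, -0.0, 0.0]
[0.32, 0.02, 0.0]
[0.36, 0.06, 0.0]
[0.4, 0.1, 0.0]
[0.43, 0.15, 0.0]
[0.45, 0.2, 0.0]
untilt [0.0013 0.002  0.    ]
```

View pics/t10c.png

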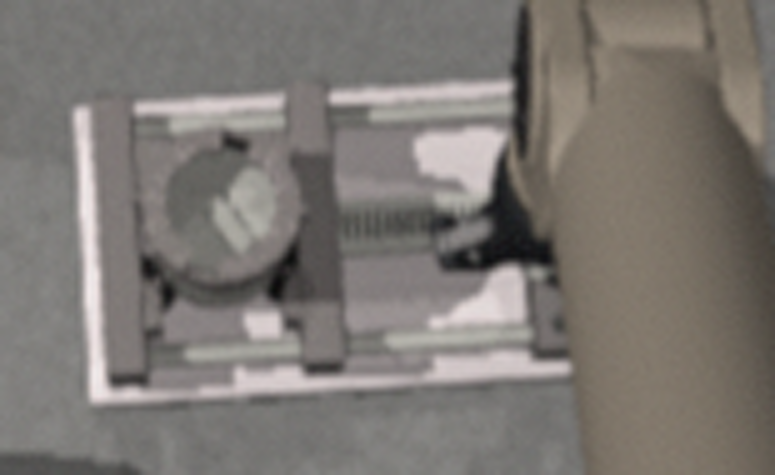

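Emit:
step_arm(
  moves=[
    [[0.05, -0.02, 0], [0, 0, 0]],
    [[0.11, -0.03, 0], [0, 0, 0]],
    [[0.16, -0.03, 0], [0, 0, 0]],
    [[0.22, -0.02, 0], [0, 0, 0]],
  ],
)

```text
t: 7.62
position: [0.5312, -0.0819, 0.0853]
tcp_rot: [3.093, 0.542, -0.013]
force: [-6.8, -3.4, 9.8]
gripper_width: 0.19
```

```bash
python3 circ.py .5370 -.1205 10 .085 6
```

```text
t 7.6167 pos [ 0.5312 -0.0819  0.0853] r 39.01734723842798 phi 98.5213802247129 F [-6.8175 -3.4164  9.8351] T [-0.9399  1.4525  0.0079] w 0.18986358320883095 tilt 0.4791412947870029 ydir -70.11873127545833
F tangential(cw +) -7.248476941875703 radial -2.3684764665724853
[0.05, 0.02, 0.0]
[0.1, 0.05, 0.0]
[0.15, 0.08, 0.0]
[0.18, 0.12, 0.0]
[0.21, 0.17, 0.0]
[0.24, 0.22, 0.0]
untilt [0.0001 0.0053 0.    ]
```

Emit:
step_arm(
  moves=[
    [[0.05, 0.02, 0], [0, 0, 0]],
    [[0.1, 0.05, 0], [0, 0, 0]],
    [[0.15, 0.08, 0], [0, 0, 0]],
    [[0.15, 0.08, 0], [0, 0, 0]],
    [[0.15, 0.08, 0], [0, 0, 0]],
  ],
)

```text
t: 8.03
position: [0.5416, -0.0819, 0.085]
tcp_rot: [-3.089, -0.541, 0.047]
force: [-23.0, 2.4, 26.9]
gripper_width: 0.188
```

```bash
python3 circ.py .5370 -.1205 10 .085 6;python3 -c "
from h import *
d=grab('top','t11')
cv2.imwrite('pics/t11c.png',cv2.resize(d['pixels'][215:310,280:435,::-1],None,fx=5,fy=5,interpolation=2))"
```

```text
t 8.0333 pos [ 0.5416 -0.0819  0.085 ] r 38.89165249138186 phi 83.23726226376638 F [-22.9518   2.3994  26.9248] T [ 0.6486  4.5444 -0.0549] w 0.18784240476792763 tilt 1.7563359379666283 ydir -70.12652803417741
F tangential(cw +) -23.07467480578874 radial -0.3200937561158059
[0.04, 0.04, -0.0]
[0.08, 0.07, -0.0]
[0.12, 0.12, -0.0]
[0.15, 0.16, -0.01]
[0.16, 0.22, -0.01]
[0.17, 0.27, -0.01]
untilt [-0.0066  0.0183  0.    ]
```

View pics/t11c.png

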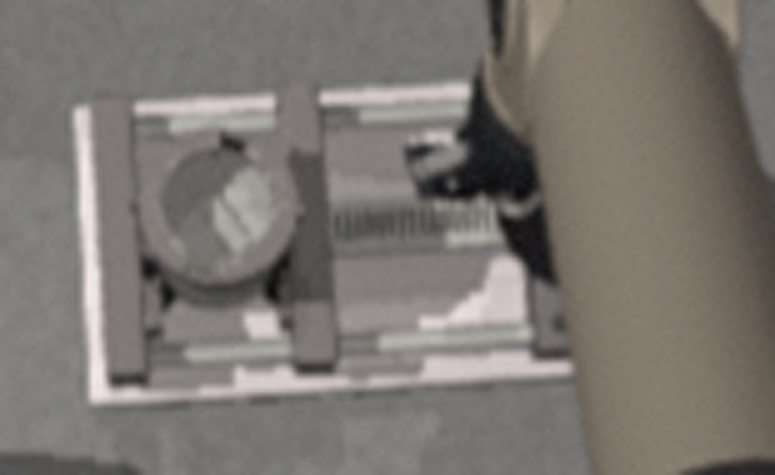

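The tangential force is 23 N and the jaw has closed on the mill, so the grip is firm. I'll unload and release the knob.

Emit:
step_arm(
  moves=[
    [[0, 0, 0], [0, 0, 0]],
    [[0, 0, 0], [0, 0, 0]],
    [[0, 0, 0], [0, 0, 0]],
    [[0, 0, 0], [0, 0, 0]],
  ],
)

```text
t: 8.42
position: [0.5367, -0.0815, 0.0852]
tcp_rot: [-3.087, -0.54, 0.063]
force: [-11.5, -1.2, 14.5]
gripper_width: 0.188
```

Emit:
step_arm(
  moves=[
    [[0, 0, 0], [0, 0, 0]],
    [[0, 0, 0], [0, 0, 0]],
    [[0, 0, 0], [0, 0, 0]],
    [[0, 0, 0], [0, 0, 0]],
    [[0, 0, 0], [0, 0, 0]],
    [[0, 0, 0], [0, 0, 0]],
  ],
  jaw=1,
)

```text
t: 8.92
position: [0.5369, -0.0813, 0.085]
tcp_rot: [-3.087, -0.541, 0.063]
force: [0.7, -0.4, 0.1]
gripper_width: 0.992
```

```bash
python3 circ.py .5370 -.1205 10 .085 1; python3 -c "
from h import *
d=grab('wrist','w12')"; python3 go.py .5416 -.0819 .2 -70
```

```text
t 8.9167 pos [ 0.5369 -0.0813  0.085 ] r 39.22019017731224 phi 90.16336028989639 F [ 0.6652 -0.4289  0.1218] T [-0.0512  0.0251 -0.0675] w 0.9918898069423667 tilt 2.349816279162344 ydir -70.15034308049678
F tangential(cw +) 0.6640141356274021 radial -0.43079900129998766
[0.05, 0.03, -0.0]
untilt [-0.0091  0.0245 -0.    ]
t 8.9667 pos [ 0.5369 -0.0814  0.085 ] ydir -70.1561797887206 tilt 2.349935721347596 j [ 0.3043  0.4017 -0.2895  1.9019  0.1445  0.8994 -1.2823] F [ 0.315  -0.0367  0.018 ] w 0.9990065031582149
SHIFT [-0.001  0.004 -0.959] TURN [-0.009  0.024 -0.002] dist mm 115.09884463416637
```

View pics/w12.png

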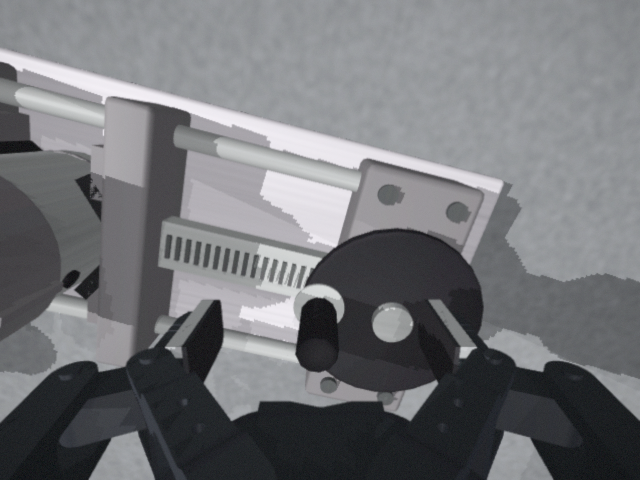

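Emit:
step_arm(
  moves=[
    [[0, 0, -0.2], [-0.009, 0.024, 0]],
    [[0, 0, -0.5], [-0.009, 0.024, 0]],
    [[0, 0, -0.8], [-0.009, 0.024, 0]],
    [[0, 0, -1], [-0.009, 0.024, 0]],
    [[0, 0, -1], [-0.009, 0.024, 0]],
  ],
)

```text
t: 9.38
position: [0.5459, -0.0815, 0.211]
tcp_rot: [3.091, 0.541, 0.016]
force: [0.9, -0.2, 0.5]
gripper_width: 1.0
```

```bash
python3 -c "
from h import *
grab('wrist','w13');grab('side','s13')"; python3 wk.py w13;python3 wk.py s13; python3 go.py .5 .02 .25 -70
```

```text
nut 384 [ 0.5356 -0.1157  0.0779]
disc 7607 0.07241112405117021 [ 0.539  -0.12    0.0724] ((535.746826171875, -118.75208282470703), (94.74522399902344, 94.59351348876953), 66.86283874511719) ((535.1425170898438, -117.26129913330078), 49.056922912597656)
knob 426 0.11192504762561988 [ 0.5312 -0.0811  0.1114] ((530.281005859375, -81.31578826904297), (16.574819564819336, 17.077781677246094), 19.213451385498047) ((530.0347290039062, -81.48947143554688), 8.901832580566406)
nut 21 [ 0.5286 -0.097   0.0792]
disc 660 0.07136120913225973 [ 0.532  -0.1147  0.0714] ((535.2970581054688, -116.17259216308594), (94.92884063720703, 96.39503479003906), 64.05890655517578) ((533.7418823242188, -116.88410186767578), 51.27581787109375)
knob 39 0.11015360514092847 [ 0.5279 -0.0768  0.11  ] ((528.4786376953125, -78.48554229736328), (16.663562774658203, 17.908710479736328), 6.924124717712402) ((527.9110107421875, -79.57158660888672), 10.05525016784668)
t 9.4833 pos [ 0.5424 -0.0814  0.2059] ydir -70.14755764507018 tilt 0.09645233238312509 j [ 0.3325  0.2496 -0.3097  1.8067  0.0853  1.0966 -1.2314] F [-0.8443 -0.1282 -0.2521] w 1.0011863348684784
SHIFT [-0.045 -0.915 -0.369] TURN [ 0.001 -0.001 -0.002] dist mm 118.47924009463546
```

View pics/w13.png

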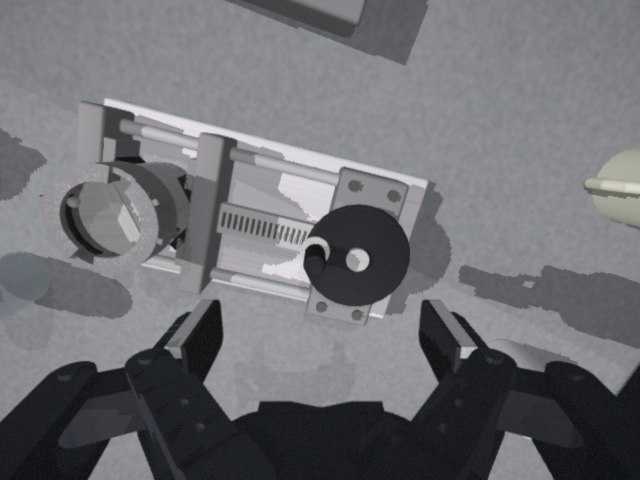

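```bash
cat > ml.py <<'E'
from meas import *
import sys
for n in sys.argv[1:]:
    d=load(n);P=cloud(d);q=sel(P,(.516,.07),.07,.118,.132)
    f=q[:,:2].astype(np.float32)*1000
    print(n,len(q),np.median(q[:,2]),cv2.minAreaRect(f),cv2.minEnclosingCircle(f))
    # outer circle LSQ on convex hull
    h=cv2.convexHull(f)[:,0].astype(float);A=np.c_[2*h,np.ones(len(h))];s=np.linalg.lstsq(A,(h**2).sum(1),rcond=None)[0]
    print('hull circle',s[:2],np.sqrt(s[2]+s[0]**2+s[1]**2))
    q=sel(P,(.534,-.118),.06,.069,.0765)
    f=q[:,:2].astype(np.float32)*1000;h=cv2.convexHull(f)[:,0].astype(float);A=np.c_[2*h,np.ones(len(h))];w=np.linalg.lstsq(A,(h**2).sum(1),rcond=None)[0]
    print('wheel',w[:2],np.sqrt(w[2]+w[0]**2+w[1]**2),'dist',np.hypot(*(s[:2]-w[:2])))
E
python3 ml.py w13 s13 top0 side0 w2
```

```text
w13 5922 0.12516315435389985 ((516.506103515625, 70.03068542480469), (78.82870483398438, 80.02985382080078), 62.51300048828125) ((517.0682373046875, 70.48079681396484), 43.258365631103516)
hull circle [516.174   69.8299] 40.03952029924865
wheel [ 535.4749 -118.2147] 47.75176137636328 dist 189.03257697849554
s13 464 0.1242972043499328 ((514.827392578125, 72.28060913085938), (78.31967163085938, 78.43795776367188), 62.59745407104492) ((513.9459228515625, 71.73577880859375), 43.0471076965332)
hull circle [515.0933  72.5851] 39.94915964933947
wheel [ 534.1224 -115.6878] 47.80729572574259 dist 189.23211819573865
top0 393 0.12529721779174297 ((514.3677368164062, 66.74138641357422), (77.92091369628906, 78.43108367919922), 56.28126907348633) ((513.99462890625, 66.38700866699219), 41.686767578125)
hull circle [514.3307  66.659 ] 39.83977652447187
wheel [ 533.1244 -120.8145] 47.56518566775499 dist 188.41315399837362
side0 456 0.12426316527062589 ((514.07080078125, 71.3176498413086), (78.20052337646484, 79.80589294433594), 60.064510345458984) ((512.4100341796875, 70.82335662841797), 43.38334274291992)
hull circle [514.8954  70.7665] 40.07952350858747
wheel [ 533.7569 -115.9088] 48.00311283271255 dist 187.62575863281916
w2 3873 0.12499989453089284 ((517.453857421875, 59.164939880371094), (78.08171844482422, 67.85602569580078), 2.5797650814056396) ((516.6729736328125, 64.72064208984375), 40.89950180053711)
hull circle [517.7314  64.7784] 38.54513890702077
wheel [ 535.959  -119.6342] 47.663487708788786 dist 185.31116771972086
```

The mill axis measures 189 mm from the wheel axis, which puts it at board y≈59 mm, so it's gripped. Next I'll look at the mouth for the notches.

```bash
python3 go.py .475 .045 .27 -10
```

```text
t 9.4833 pos [ 0.5424 -0.0814  0.2059] ydir -70.14755764507018 tilt 0.09645233238312509 j [ 0.3325  0.2496 -0.3097  1.8067  0.0853  1.0966 -1.2314] F [-0.8443 -0.1282 -0.2521] w 1.0011863348684784
SHIFT [-0.17  -1.181 -0.536] TURN [ 0.001 -0.    -0.668] dist mm 156.98869566222174
```

Emit:
step_arm(
  moves=[
    [[-0.02, -0.1, -0.2], [0, 0, -0.07]],
    [[-0.05, -0.25, -0.4], [0, 0, -0.15]],
    [[-0.08, -0.4, -0.54], [0, 0, -0.22]],
    [[-0.1, -0.55, -0.54], [0, 0, -0.3]],
    [[-0.13, -0.7, -0.54], [0, 0, -0.37]],
    [[-0.16, -0.85, -0.54], [0, 0, -0.45]],
    [[-0.17, -1, -0.54], [0, 0, -0.52]],
    [[-0.17, -1, -0.54], [0, 0, -0.6]],
    [[-0.17, -1, -0.54], [0, 0, -0.66]],
    [[-0.17, -1, -0.54], [0, 0, -0.66]],
  ],
)

```text
t: 10.32
position: [0.4812, 0.0247, 0.2687]
tcp_rot: [-2.417, -2.006, 0.003]
force: [-0.8, -0.6, 0.4]
gripper_width: 1.003
```

```bash
python3 go.py .475 .045 .27 -10; python3 -c "
from h import *
grab('wrist','w14')"; python3 ml.py w14; python3 wk.py w14
```

```text
t 10.3167 pos [0.4812 0.0247 0.2687] ydir -10.61844133537001 tilt 0.11829974975127346 j [ 0.3122  0.0844 -0.4796  1.86    0.0419  1.209  -0.3662] F [-0.7696 -0.5748  0.4159] w 1.0025991431612427
SHIFT [ 0.157 -0.082 -0.011] TURN [-0.001  0.001 -0.007] dist mm 21.28266624103616
w14 3530 0.1252274155699573 ((515.7686767578125, 69.79570007324219), (78.75371551513672, 78.07633972167969), 63.52522659301758) ((516.0332641601562, 69.95126342773438), 42.83884048461914)
hull circle [515.9144  69.8599] 39.735913416086305
wheel [ 535.2072 -118.0399] 47.45908365378494 dist 188.88763902028217
nut 217 [ 0.5343 -0.1129  0.078 ]
disc 3789 0.07231999894629013 [ 0.5311 -0.1174  0.0723] ((529.5099487304688, -116.88983917236328), (96.67528533935547, 82.52438354492188), 84.400390625) ((535.7814331054688, -117.06529235839844), 48.947662353515625)
knob 266 0.11173427516245948 [ 0.5292 -0.0794  0.111 ] ((529.3890380859375, -80.65576934814453), (16.52444839477539, 16.700050354003906), 49.433204650878906) ((529.2356567382812, -81.06904602050781), 8.920756340026855)
```

View pics/w14.png

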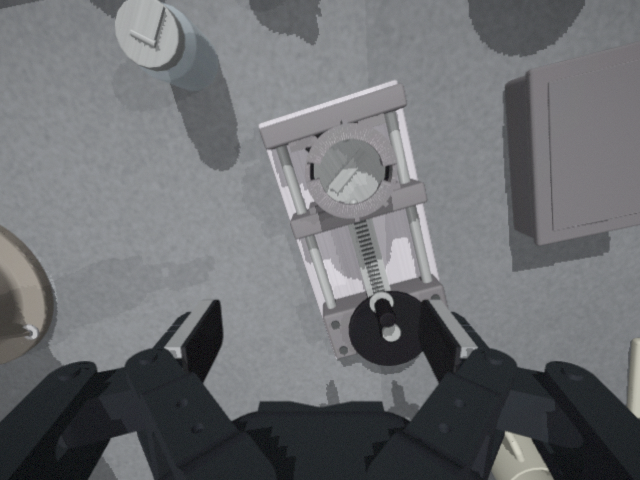

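```bash
cat > notch.py <<'E'
from meas import *
import sys
def notch(n,c,z=.1255):
    d=load(n);P=cloud(d)
    for r in (.0285,.030,.031):
        out=[]
        for a in range(0,360):
            t=np.radians(a);u,v=proj(d,[c[0]+r*np.cos(t),c[1]+r*np.sin(t),z])
            zz=P[int(round(v)),int(round(u)),2]
            out.append(zz<.121)
        o=np.array(out)
        # runs
        rr=np.roll(o,-0);idx=np.where(o)[0]
        if len(idx)==0: print(r,'none');continue
        br=np.split(idx,np.where(np.diff(idx)>3)[0]+1)
        print(r,[(b[0],b[-1],(b[0]+b[-1])/2,len(b)) for b in br])
    im=d['pixels'][:,:,::-1];u,v=proj(d,[c[0],c[1],z]);u,v=int(u),int(v)
    cv2.imwrite('pics/'+n+'c.png',cv2.resize(im[max(v-60,0):v+60,u-75:u+75],None,fx=5,fy=5,interpolation=2))
a=sys.argv
notch(a[1],(float(a[2]),float(a[3])))
E
python3 notch.py w14 .516 .0699
```

```text
0.0285 [(np.int64(0), np.int64(2), np.float64(1.0), 3), (np.int64(157), np.int64(179), np.float64(168.0), 23), (np.int64(336), np.int64(359), np.float64(347.5), 24)]
0.03 [(np.int64(0), np.int64(1), np.float64(0.5), 2), (np.int64(157), np.int64(180), np.float64(168.5), 24), (np.int64(337), np.int64(359), np.float64(348.0), 23)]
0.031 [(np.int64(0), np.int64(1), np.float64(0.5), 2), (np.int64(156), np.int64(180), np.float64(168.0), 25), (np.int64(336), np.int64(359), np.float64(347.5), 24)]
```

View pics/w14c.png

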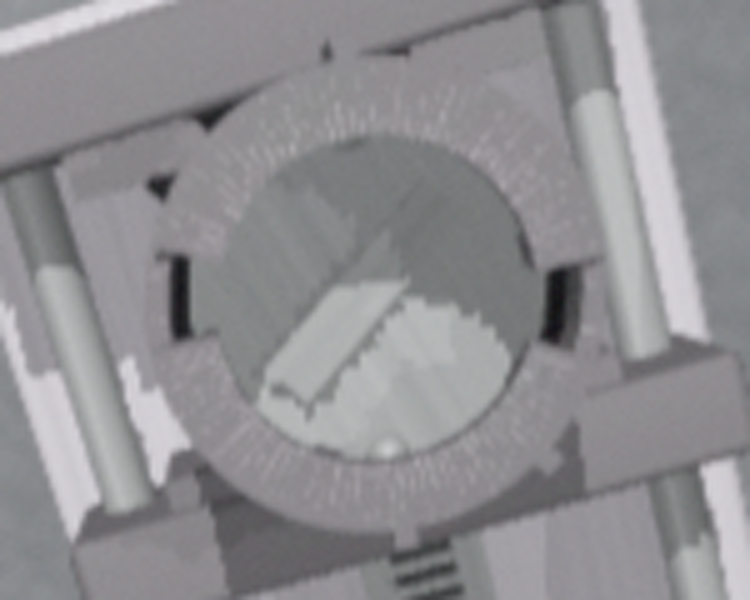

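The notch line is at about -11.5° (168.5°) and the mouth centre is at (0.516, 0.070). Now I'll go to the lid.

```bash
python3 go.py .455 .23 .22 52.5
```

```text
t 10.3667 pos [0.4814 0.0244 0.2689] ydir -10.859936315359667 tilt 0.09869561622234381 j [ 0.3123  0.0844 -0.479   1.8595  0.0418  1.2091 -0.3697] F [ 0.4631 -1.2302 -0.3833] w 0.997028268903049
SHIFT [ 1.642 -0.538  0.407] TURN [-0.001 -0.    -0.704] dist mm 212.99352190219426
```

Emit:
step_arm(
  moves=[
    [[0.1, -0.04, 0], [0, 0, -0.07]],
    [[0.3, -0.1, 0], [0, 0, -0.15]],
    [[0.5, -0.17, 0], [0, 0, -0.22]],
    [[0.7, -0.23, 0], [0, 0, -0.3]],
    [[0.85, -0.28, 0], [0, 0, -0.37]],
    [[1, -0.33, 0.1], [0, 0, -0.45]],
    [[1, -0.33, 0.2], [0, 0, -0.52]],
    [[1, -0.33, 0.2], [0, 0, -0.6]],
    [[1, -0.33, 0.2], [0, 0, -0.67]],
    [[1, -0.33, 0.2], [0, 0, -0.7]],
  ],
)

```text
t: 11.2
position: [0.4644, 0.1493, 0.2435]
tcp_rot: [-1.015, -2.969, 0.003]
force: [0.9, -0.3, -0.2]
gripper_width: 0.999
```

```bash
cat > lid.py <<'E'
from meas import *
import sys
n=sys.argv[1];d=load(n);P=cloud(d)
def circ(q):
    h=cv2.convexHull(q[:,:2].astype(np.float32)*1000)[:,0].astype(float);A=np.c_[2*h,np.ones(len(h))];s=np.linalg.lstsq(A,(h**2).sum(1),rcond=None)[0]
    return s[:2],np.sqrt(s[2]+s[0]**2+s[1]**2)
q=sel(P,(.4825,.282),.06,.026,.036);print('disc',len(q),np.median(q[:,2]),circ(q))
q=sel(P,(.4825,.282),.06,.058,.068);print('fin',len(q),np.median(q[:,2]),cv2.minAreaRect(q[:,:2].astype(np.float32)*1000))
E
python3 -c "
from h import *
grab('wrist','w15')"; python3 lid.py w15;python3 lid.py side0;python3 lid.py top0; python3 go.py .455 .23 .22 52.5
```

```text
disc 3222 0.03025841525546134 (array([484.1874, 282.15  ]), np.float64(39.16029694166076))
fin 1061 0.06209985768966642 ((483.8968505859375, 282.2615661621094), (15.040546417236328, 58.590118408203125), 52.66134262084961)
disc 743 0.030241112899608746 (array([482.8523, 284.6878]), np.float64(38.57214420041445))
fin 176 0.06219070968486616 ((483.1029357910156, 284.3717956542969), (13.901771545410156, 59.962799072265625), 52.53667068481445)
disc 424 0.030910261573165225 (array([482.5898, 280.4884]), np.float64(38.10081167287035))
fin 113 0.0627648697151529 ((482.33892822265625, 280.20318603515625), (14.845137596130371, 57.5789909362793), 52.56808090209961)
t 11.25 pos [0.4646 0.1492 0.2437] ydir 52.201265615125386 tilt 0.2345866011696742 j [ 0.2144  0.1341 -0.6672  1.8778  0.0891  1.1636  0.427 ] F [-0.0204 -0.1149 -0.6365] w 0.999099047035832
SHIFT [0.475 0.483 0.197] TURN [-0.002 -0.002 -0.003] dist mm 84.69475527306967
```

View pics/w15.png

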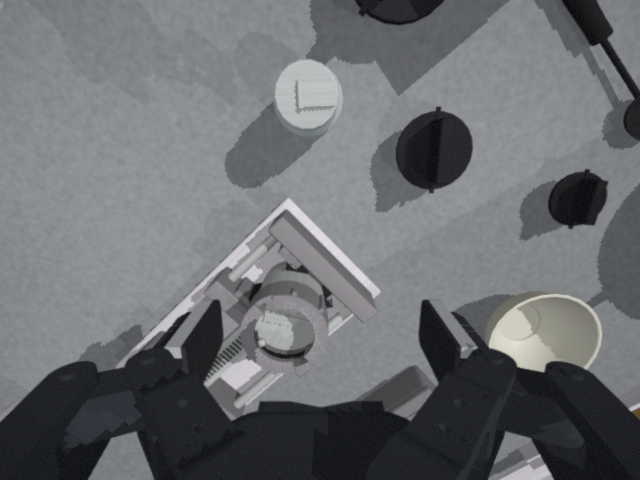

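```bash
python3 go.py .484 .282 .14 52.6
```

```text
t 11.25 pos [0.4646 0.1492 0.2437] ydir 52.201265615125386 tilt 0.2345866011696742 j [ 0.2144  0.1341 -0.6672  1.8778  0.0891  1.1636  0.427 ] F [-0.0204 -0.1149 -0.6365] w 0.999099047035832
SHIFT [0.548 0.976 0.862] TURN [-0.002 -0.002 -0.004] dist mm 169.5454252536252
```

Emit:
step_arm(
  moves=[
    [[0.1, 0.2, 0.1], [0, 0, 0]],
    [[0.22, 0.4, 0.2], [0, 0, 0]],
    [[0.34, 0.6, 0.4], [0, 0, 0]],
    [[0.45, 0.8, 0.6], [0, 0, 0]],
    [[0.55, 0.98, 0.8], [0, 0, 0]],
    [[0.55, 0.98, 0.86], [0, 0, 0]],
    [[0.55, 0.98, 0.86], [0, 0, 0]],
  ],
)

```text
t: 11.83
position: [0.4818, 0.2825, 0.137]
tcp_rot: [-1.014, -2.964, 0.01]
force: [-0.5, -1.2, -0.8]
gripper_width: 0.999
```

```bash
python3 -c "
from h import *
grab('wrist','w16')"; python3 lid.py w16; python3 go.py .484 .282 .036 52.6
```

```text
disc 5774 0.03037263441433837 (array([483.5602, 282.7732]), np.float64(38.96876040201383))
fin 1676 0.06221222068495991 ((484.156005859375, 282.31182861328125), (13.72970962524414, 59.94272994995117), 52.68218994140625)
t 11.8833 pos [0.4831 0.2817 0.1386] ydir 52.118288895259326 tilt 0.46120410644362275 j [-0.0518  0.4    -0.6896  1.8376  0.2924  1.016   0.0491] F [ 0.1834  0.4601 -0.2002] w 1.0026573381707933
SHIFT [-0.008  0.012  0.855] TURN [-0.004 -0.003 -0.005] dist mm 102.60280046783777
```

View pics/w16.png

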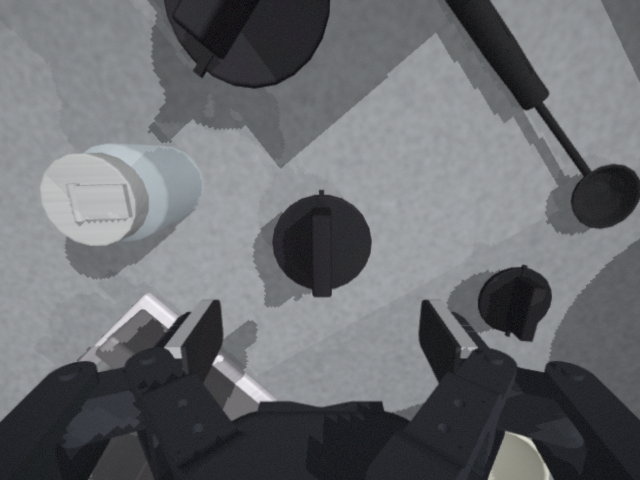

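Emit:
step_arm(
  moves=[
    [[0, 0.01, 0.2], [0, 0, -0.005]],
    [[0, 0.01, 0.4], [0, 0, -0.005]],
    [[-0.01, 0.01, 0.6], [-0.004, -0.003, -0.005]],
    [[-0.01, 0.01, 0.75], [-0.004, -0.003, -0.005]],
    [[-0.01, 0.01, 0.83], [-0.004, -0.003, -0.005]],
    [[-0.01, 0.01, 0.83], [-0.004, -0.003, -0.005]],
  ],
)

```text
t: 12.38
position: [0.4838, 0.2794, 0.0379]
tcp_rot: [-1.012, -2.973, 0.005]
force: [-0.1, -0.1, 0.1]
gripper_width: 1.002
```

```bash
python3 go.py .484 .282 .037 52.6
```

```text
t 12.3833 pos [0.4838 0.2794 0.0379] ydir 52.39904137756227 tilt 0.19954011334078087 j [-0.1104  0.5287 -0.6239  1.9162  0.4123  0.8298 -0.0401] F [-0.1134 -0.0586  0.1291] w 1.0023560470470736
SHIFT [0.012 0.018 0.008] TURN [-0.002  0.    -0.002] dist mm 2.752220926369693
```

Emit:
step_arm(
  moves=[
    [[0.015, 0.02, 0.01], [0, 0, 0]],
    [[0.015, 0.02, 0.01], [0, 0, 0]],
  ],
)

```text
t: 12.55
position: [0.485, 0.2829, 0.0381]
tcp_rot: [1.014, 2.973, -0.002]
force: [-0.3, -0.2, 0.6]
gripper_width: 1.004
```

Emit:
step_arm(
  moves=[
    [[0, 0, 0], [0, 0, 0]],
    [[0, 0, 0], [0, 0, 0]],
    [[0, 0, 0], [0, 0, 0]],
    [[0, 0, 0], [0, 0, 0]],
    [[0, 0, 0], [0, 0, 0]],
    [[0, 0, 0], [0, 0, 0]],
    [[0, 0, 0], [0, 0, 0]],
    [[0, 0, 0], [0, 0, 0]],
  ],
  jaw=0,
  squeeze=60,
)

```text
t: 13.22
position: [0.4848, 0.2828, 0.0379]
tcp_rot: [1.014, 2.973, -0.003]
force: [-0.9, 0.2, -0.4]
gripper_width: 0.151
```

```bash
python3 -c "
from h import *
grab('wrist','w17')"; python3 lid.py w17; python3 go.py .484 .282 .18 52.6
```

```text
disc 9383 0.030530869306089795 (array([484.4082, 284.8136]), np.float64(38.52210240028261))
fin 5395 0.06245610809374959 ((483.2712707519531, 283.26861572265625), (37.40396499633789, 59.23228454589844), 30.690153121948242)
t 13.2667 pos [0.4848 0.2828 0.0379] ydir 52.32745600364334 tilt 0.10733632265698166 j [-0.1161  0.5314 -0.623   1.9117  0.4143  0.8299 -0.0462] F [-0.3392  0.7841 -0.6848] w 0.15186115692217222
SHIFT [ 0.    -0.011 -1.184] TURN [-0.001  0.001 -0.003] dist mm 142.10910032359172
```

View pics/w17.png

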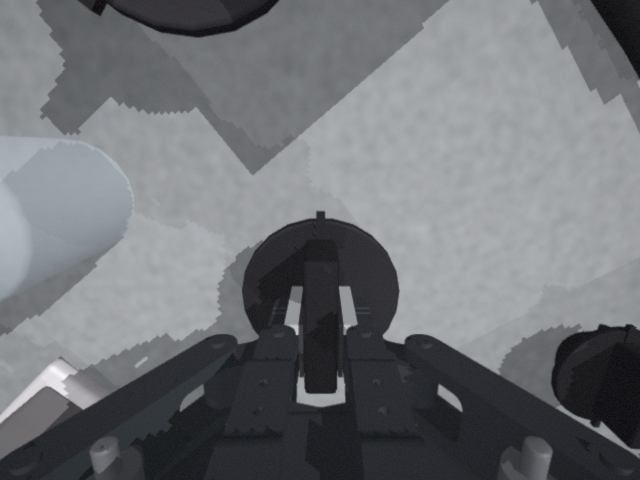

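The fin is gripped, with a width of 0.15 (about 13 mm). Lifting.

Emit:
step_arm(
  moves=[
    [[0, 0, -0.15], [0, 0, 0]],
    [[0, 0, -0.35], [0, 0, 0]],
    [[0, 0, -0.6], [0, 0, 0]],
    [[0, 0, -0.85], [0, 0, 0]],
    [[0, 0, -1], [0, 0, 0]],
    [[0, 0, -1], [0, 0, 0]],
  ],
)

```text
t: 13.77
position: [0.4871, 0.2851, 0.1623]
tcp_rot: [1.012, 2.968, 0.007]
force: [0.8, 1.7, -1.2]
gripper_width: 0.15
```

Emit:
step_arm(
  moves=[
    [[0, 0, -0.2], [0, 0, -0.05]],
    [[0, 0, -0.4], [0, 0, -0.1]],
    [[0, 0, -0.5], [0, 0, -0.15]],
    [[0, 0, -0.5], [0, 0, -0.2]],
    [[0, 0, -0.5], [0, 0, -0.25]],
    [[0, 0, -0.5], [0, 0, -0.29]],
    [[0, 0, -0.5], [0, 0, -0.29]],
  ],
)

```text
t: 14.35
position: [0.4862, 0.2845, 0.2211]
tcp_rot: [0.315, 3.12, 0.003]
force: [0.0, -0.8, -1.3]
gripper_width: 0.15
```

```bash
python3 go.py .516 .07 .21 78.5
```

```text
t 14.35 pos [0.4862 0.2845 0.2211] ydir 78.48092809806673 tilt 0.3196152893314899 j [ 0.0475  0.3317 -0.8094  1.7475  0.262   1.1684  0.5324] F [ 0.0035 -0.7925 -1.2585] w 0.15027334820394234
SHIFT [-0.6   -1.702  0.091] TURN [ 0.001  0.003 -0.   ] dist mm 216.79267734880966
```

Emit:
step_arm(
  moves=[
    [[-0.07, -0.2, 0], [0, 0, 0]],
    [[-0.15, -0.45, 0], [0, 0, 0]],
    [[-0.25, -0.7, 0], [0, 0, 0]],
    [[-0.32, -0.9, 0], [0, 0, 0]],
    [[-0.34, -1, 0], [0, 0, 0]],
    [[-0.34, -1, 0], [0, 0, 0]],
  ],
)

```text
t: 14.85
position: [0.5024, 0.154, 0.2197]
tcp_rot: [0.328, 3.121, -0.002]
force: [-0.4, 0.9, -2.2]
gripper_width: 0.147
```

```bash
python3 go.py .516 .07 .21 78.5; python3 -c "
from h import *
grab('wrist','w18')"; python3 ml.py w18
```

```text
t 14.85 pos [0.5024 0.154  0.2197] ydir 78.01608887382127 tilt 0.2259955609253627 j [ 0.2803  0.2477 -0.7717  1.8325  0.1934  1.1347  0.8036] F [-0.3708  0.8554 -2.1812] w 0.14740571541865846
SHIFT [-0.256 -0.661  0.083] TURN [-0.001  0.002 -0.005] dist mm 85.64120250969665
w18 3361 0.12512306425930542 ((513.5244140625, 63.0880126953125), (69.01935577392578, 78.61113739013672), 70.66433715820312) ((515.0092163085938, 69.24491882324219), 42.7520866394043)
hull circle [516.1892  69.6219] 39.882944912790016
wheel [ 535.3054 -117.4775] 47.88670853593209 dist 188.07344357001745
```

View pics/w18.png

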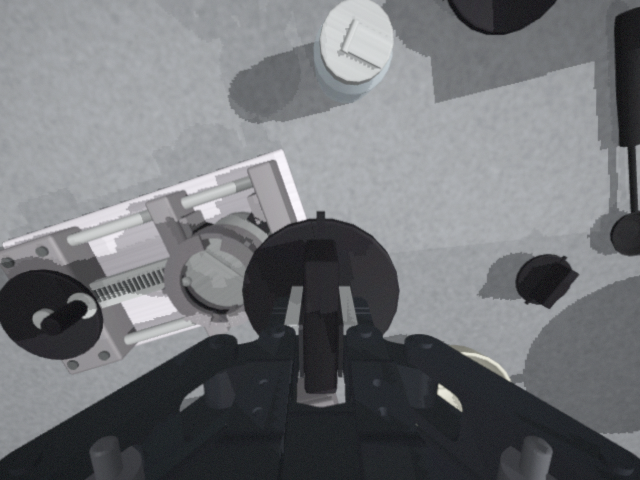

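```bash
cat > hand.py <<'E'
from meas import *
from scipy.optimize import least_squares
import sys
n=sys.argv[1];s=telemetry.get_state();R=Ro.from_rotvec(s['tcp_rot']).as_matrix();p=s['position']
d=load(n);P=cloud(d).reshape(-1,3);T=(P-p)@R   # tool frame
m=(T[:,2]>.003)&(T[:,2]<.012)&(np.hypot(T[:,0],T[:,1])<.05)&(T[:,0]>.012)
q=T[m]*1000;print('disc n',m.sum(),'z',np.median(q[:,2]))
h=cv2.convexHull(q[:,:2].astype(np.float32))[:,0].astype(float);h=h[h[:,0]>15]
r=least_squares(lambda a:np.hypot(h[:,0]-a[0],h[:,1]-a[1])-39,[0,0],loss='soft_l1');print('centre tool mm',r.x,'res',np.abs(r.fun).mean())
A=np.c_[2*h,np.ones(len(h))];w=np.linalg.lstsq(A,(h**2).sum(1),rcond=None)[0];print('free',w[:2],np.sqrt(w[2]+w[0]**2+w[1]**2))
m=(T[:,2]<-.02)&(T[:,2]>-.03)&(np.abs(T[:,1])<.009)&(T[:,0]>.012)&(T[:,0]<.04)
q=T[m]*1000;print('fin n',m.sum(),'xmax',np.percentile(q[:,0],99),'slope deg',np.degrees(np.polyfit(q[:,0],q[:,1],1)[0]),'y',q[:,1].mean(),q[:,1].min(),q[:,1].max(),'z',np.median(q[:,2]))
print('centre world', p+R@np.r_[r.x/1000,0])
E
python3 hand.py w18
```

```text
disc n 5051 z 7.691381807472555
centre tool mm [-0.8426 -1.1498] res 0.8148123032691321
free [ 4.5917 -1.7015] 35.23349456402464
fin n 1582 xmax 28.93327201018562 slope deg 0.4587928575962208 y -1.214340064915695 -8.101594649566943 5.605976084618579 z -24.09272822217492
centre world [0.5027 0.1555 0.2201]
```

```bash
python3 go.py .5158 .0710 .195 79
```

```text
t 14.9 pos [0.5021 0.1568 0.2201] ydir 78.20250104209607 tilt 0.23539666475124807 j [ 0.2783  0.2481 -0.7743  1.8317  0.1923  1.1341  0.8029] F [ 0.2937  0.9101 -0.1122] w 0.14876683477122124
SHIFT [-0.257 -0.677  0.209] TURN [ 0.001  0.003 -0.009] dist mm 90.4762535523297
```

Emit:
step_arm(
  moves=[
    [[-0.06, -0.15, 0], [0, 0, -0.009]],
    [[-0.13, -0.33, 0.03], [0, 0, -0.009]],
    [[-0.2, -0.52, 0.1], [0, 0, -0.009]],
    [[-0.26, -0.68, 0.18], [0, 0.003, -0.009]],
    [[-0.26, -0.68, 0.21], [0, 0.003, -0.009]],
    [[-0.26, -0.68, 0.21], [0, 0.003, -0.009]],
  ],
)

```text
t: 15.4
position: [0.5153, 0.071, 0.1935]
tcp_rot: [-0.302, -3.124, -0.003]
force: [0.9, 0.6, -0.9]
gripper_width: 0.145
```

```bash
python3 go.py .5158 .0710 .172 79; python3 -c "
from h import *
grab('wrist','w19');grab('side','s19')
d=load('s19');cv2.imwrite('pics/s19c.png',cv2.resize(d['pixels'][185:315,260:400,::-1],None,fx=5,fy=5,interpolation=2))"; python3 hand.py w19
```

```text
t 15.4 pos [0.5153 0.071  0.1935] ydir 78.94425656962173 tilt 0.22686633933972242 j [ 0.4044  0.2618 -0.7271  1.8725  0.1926  1.0818  0.9806] F [ 0.9442  0.5602 -0.9268] w 0.14483529887457805
SHIFT [-0.005  0.001  0.179] TURN [ 0.001 -0.002 -0.001] dist mm 21.489337319275563
disc n 5275 z 8.668571905378018
centre tool mm [-0.0113 -0.7411] res 0.6657195522676621
free [ 5.2737 -0.8934] 35.399366569043444
fin n 1628 xmax 29.855417063459356 slope deg -0.20459583376829146 y -0.716244350758643 -7.638241708603225 6.166608063842308 z -23.157931921141582
centre world [0.5157 0.0723 0.1949]
```

View pics/w19.png

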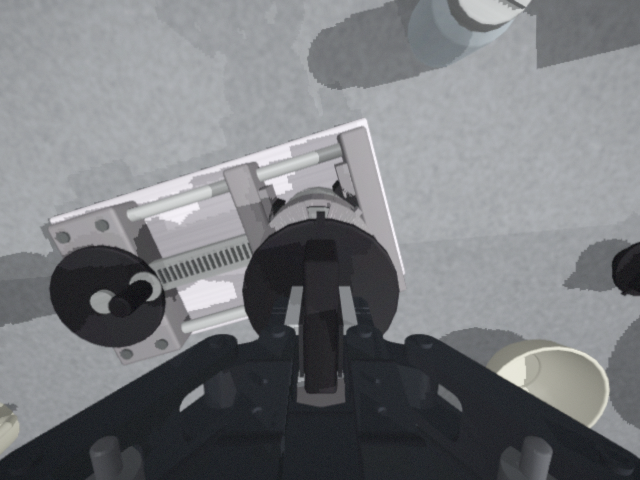

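View pics/s19c.png

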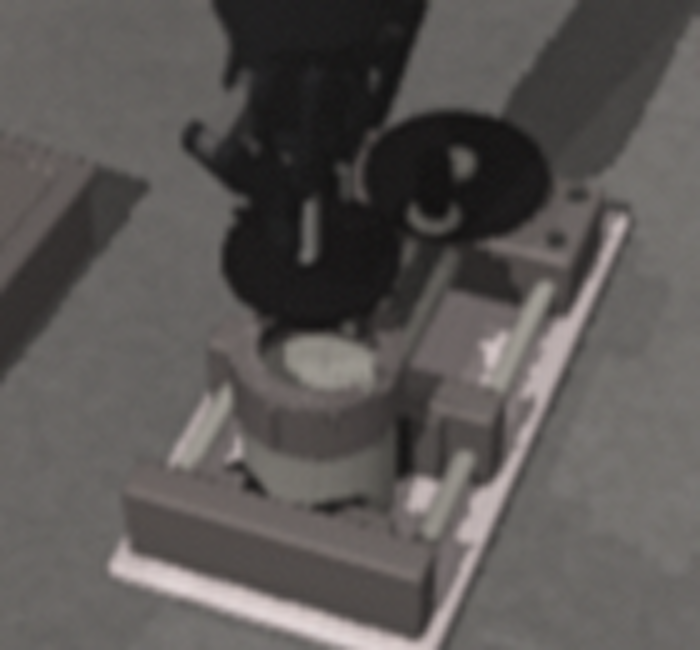

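Emit:
step_arm(
  moves=[
    [[-0.005, 0, 0.06], [0, 0, 0]],
    [[-0.005, 0, 0.12], [0, 0, 0]],
    [[-0.005, 0, 0.18], [0, 0, 0]],
    [[-0.005, 0, 0.24], [0, 0, 0]],
    [[-0.005, 0, 0.29], [0, 0, 0]],
    [[-0.005, 0, 0.29], [0, 0, 0]],
    [[-0.005, 0, 0.29], [0, 0, 0]],
  ],
)

```text
t: 16.08
position: [0.5161, 0.073, 0.1596]
tcp_rot: [-0.297, -3.125, -0.004]
force: [0.8, -0.4, -0.6]
gripper_width: 0.149
```

```bash
python3 go.py .5158 .0709 .139 79; python3 -c "
from h import *
grab('wrist','w20');grab('side','s20')
d=load('s20');cv2.imwrite('pics/s20c.png',cv2.resize(d['pixels'][185:315,260:400,::-1],None,fx=5,fy=5,interpolation=2))"; python3 hand.py w20
```

```text
t 16.0833 pos [0.5161 0.073  0.1596] ydir 79.151350539017 tilt 0.20328654147754202 j [ 0.385   0.3031 -0.7174  1.9086  0.2291  1.0143  0.9493] F [ 0.7781 -0.3858 -0.6083] w 0.1485658485458007
SHIFT [-0.001 -0.018  0.171] TURN [ 0.002 -0.002  0.002] dist mm 20.68181790184161
disc n 5377 z 7.946354790242822
centre tool mm [0.289 1.201] res 0.6270658541753941
free [6.1721 0.7921] 35.02133293480502
fin n 1674 xmax 30.192539078746147 slope deg 0.12148626780119805 y 1.1279333833729377 -5.780491508763988 8.015156802793609 z -23.86502377562404
centre world [0.5165 0.0744 0.1603]
```

View pics/s20c.png

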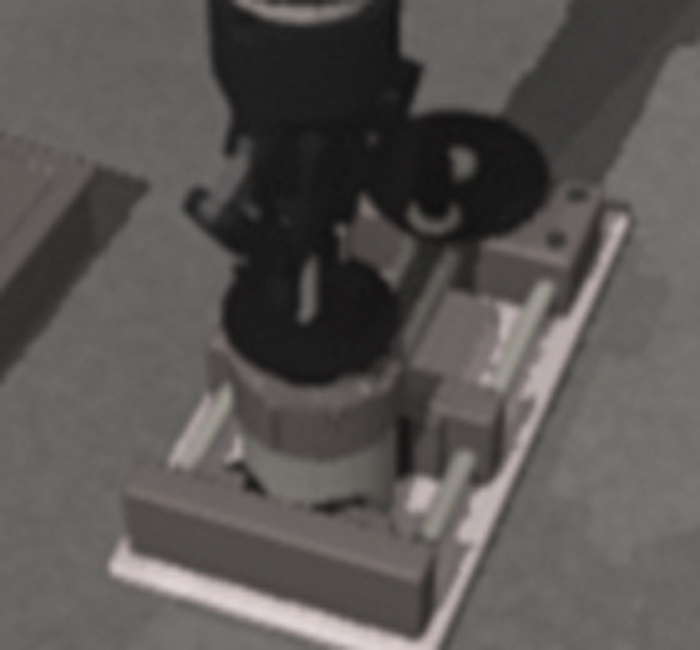

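```bash
sed -i "s/    d=viewer.grab_frame(n)/    s=telemetry.get_state();d=viewer.grab_frame(n);d['pos']=s['position'];d['rot']=s['tcp_rot']/" h.py
sed -i "s/^n=sys.argv.*/n=sys.argv[1];d=load(n);R=Ro.from_rotvec(d['rot']).as_matrix();p=d['pos']/;s/^d=load(n);P=cloud/P=cloud/" hand.py
python3 go.py .5158 .0709 .139 79; python3 -c "
from h import *
grab('wrist','w21')"; python3 hand.py w21;  python3 go.py .5158 .0709 .139 79
```

```text
t 16.1833 pos [0.5166 0.0732 0.1603] ydir 79.15230091501583 tilt 0.1836362741243054 j [ 0.3852  0.3024 -0.7178  1.9078  0.229   1.0143  0.9494] F [-0.0035  0.2993 -0.9168] w 0.15047804140981022
SHIFT [ 0.003 -0.02   0.177] TURN [ 0.002 -0.001  0.002] dist mm 21.413291805048374
disc n 5259 z 7.3006236419505175
centre tool mm [-0.0504  1.4508] res 0.9175897149460918
free [5.8338 1.2272] 34.96718336803642
fin n 1658 xmax 29.79915037506542 slope deg -0.34874782928229414 y 1.3454770212445124 -5.573656258369805 8.240791032506587 z -24.49528889972057
centre world [0.5169 0.0746 0.1603]
t 16.2333 pos [0.5167 0.0732 0.1604] ydir 79.15248372645553 tilt 0.17882685816014784 j [ 0.3852  0.3021 -0.7179  1.9077  0.2291  1.0144  0.9494] F [0.1601 0.7235 0.0732] w 0.1562637105430352
SHIFT [ 0.004 -0.02   0.179] TURN [ 0.002 -0.     0.002] dist mm 21.577831991548262
```

```bash
for n in w18 w19 w20 w21; do python3 ml.py $n 2>/dev/null| grep wheel; done
python3 - <<'E'
from h import *
for n in ['w19','w20','w21']:
    d=load(n); print(n, -d['R'].T@d['t'])
E
```

```text
wheel [ 535.3054 -117.4775] 47.88670853593209 dist 188.07344357001745
wheel [ 535.4826 -118.0952] 47.96231348398318 dist 190.41939992189074
wheel [ 535.4669 -118.2451] 48.10768825102604 dist 189.86879647084334
wheel [ 535.418  -118.1907] 48.019707444415545 dist 189.87486665104655
w19 [0.44575367 0.08572529 0.33569775]
w20 [0.44628427 0.0873825  0.3017011 ]
w21 [0.44659378 0.08751186 0.30229829]
```

```bash
python3 - <<'E'
from h import *
for n in ['w17','w18','w19','w20','w21']:
    d=load(n); D=d['depth'];g=d['pixels'].max(2)
    print(n,[ (np.where(g[v,280:360]<38)[0].min()+280,np.where(g[v,280:360]<38)[0].max()+280) for v in (250,)], 'lug', np.round(np.where(g[216,300:340]<50)[0].mean()+300,1) if (g[216,300:340]<50).any() else None, [ (np.where(np.abs(D[v,280:360]-D[300,320])<.006)[0][[0,-1]]+280) for v in (260,280,300)])
E
python3 - <<'E'
import cv2,numpy as np
a=cv2.imread('pics/w19.png')[190:400,220:420];b=cv2.imread('pics/w21.png')[190:400,220:420]
cv2.imwrite('pics/cmp.png',cv2.resize(np.hstack([a,b]),None,fx=2,fy=2))
E
```

```text
w17 [(np.int64(297), np.int64(335))] lug 320.8 [array([303, 337]), array([303, 338]), array([303, 338])]
w18 [(np.int64(280), np.int64(335))] lug 320.8 [array([303, 338]), array([303, 338]), array([303, 338])]
w19 [(np.int64(280), np.int64(336))] lug 320.0 [array([303, 338]), array([303, 338]), array([303, 338])]
w20 [(np.int64(280), np.int64(336))] lug 321.3 [array([303, 338]), array([303, 338]), array([303, 338])]
w21 [(np.int64(280), np.int64(336))] lug 320.7 [array([303, 338]), array([303, 338]), array([303, 338])]
```

View pics/cmp.png

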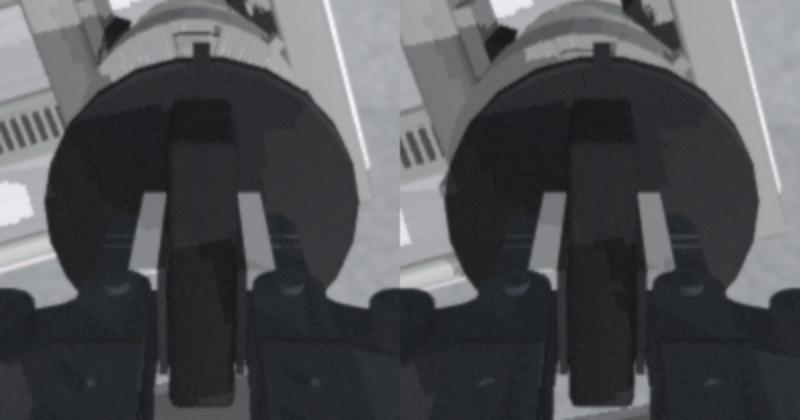

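Run:
```python
import cv2,numpy as np
a=cv2.imread('pics/w19.png')[185:235,270:370];b=cv2.imread('pics/w21.png')[185:235,270:370]
cv2.imwrite('pics/cmp.png',cv2.resize(np.vstack([a,b]),None,fx=6,fy=6,interpolation=2))
```

View pics/cmp.png

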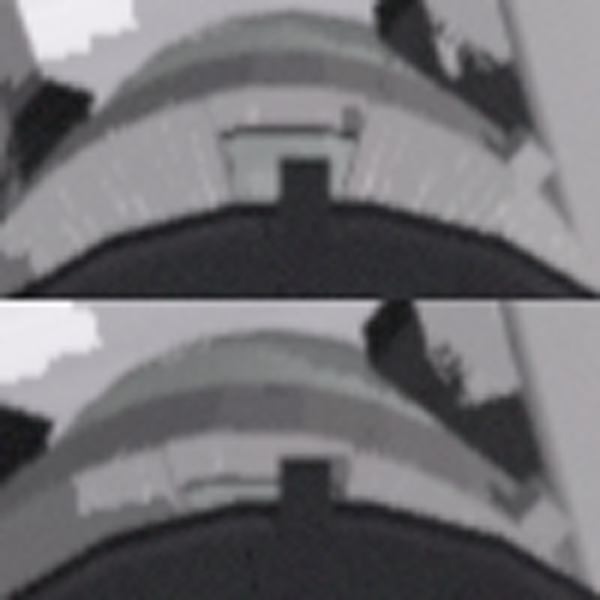

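Emit:
step_arm(
  moves=[
    [[0.004, -0.035, -0.02], [0, 0, 0]],
    [[0.004, -0.035, -0.02], [0, 0, 0]],
    [[0.004, -0.035, -0.02], [0, 0, 0]],
    [[0.004, -0.035, -0.02], [0, 0, 0]],
  ],
)

```text
t: 16.57
position: [0.5155, 0.069, 0.1631]
tcp_rot: [0.298, 3.127, 0.005]
force: [-0.4, 0.8, -0.5]
gripper_width: 0.151
```

```bash
cat > lk.py <<'E'
from h import *
import sys
n=sys.argv[1];d=grab('wrist',n);cv2.imwrite('pics/'+n+'z.png',cv2.resize(d['pixels'][185:265,260:380,::-1],None,fx=6,fy=6,interpolation=2))
E
python3 lk.py w22; python3 go.py .516 .0693 .139 79; python3 hand.py w22; python3 ml.py w22 | grep wheel
```

```text
t 16.6167 pos [0.5155 0.0691 0.163 ] ydir 79.13948574756176 tilt 0.18139401947090766 j [ 0.3945  0.2953 -0.718   1.9091  0.2235  1.0174  0.9609] F [ 0.0074 -0.0125 -0.6278] w 0.15485100911457536
SHIFT [-0.004  0.002  0.2  ] TURN [ 0.002 -0.     0.002] dist mm 23.973493866463535
disc n 5271 z 7.308200706447456
centre tool mm [-0.2264  1.4402] res 0.52319429353077
free [4.2581 1.1883] 35.90071938680305
fin n 1662 xmax 29.82107168743711 slope deg 0.2584821428890309 y 1.3467519127708985 -5.562468467363318 8.196801861151219 z -24.493606407527565
centre world [0.516  0.0703 0.1631]
wheel [ 535.3364 -118.2175] 48.017131816302786 dist 190.60708526146686
```

View pics/w22z.png

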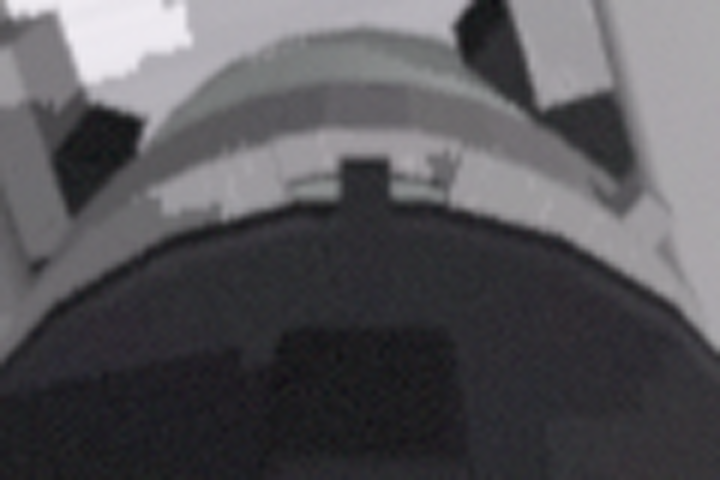

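The lug now sits centred over the notch (365 against 367 in the crop). Descending.

Emit:
step_arm(
  moves=[
    [[0, -0.003, 0.03], [0, 0, 0]],
    [[0, -0.003, 0.06], [0, 0, 0]],
    [[0, -0.003, 0.09], [0, 0, 0]],
    [[0, -0.003, 0.09], [0, 0, 0]],
    [[0, -0.003, 0.09], [0, 0, 0]],
  ],
)

```text
t: 17.03
position: [0.515, 0.0687, 0.1517]
tcp_rot: [-0.297, -3.126, -0.005]
force: [-0.3, 0.8, -1.2]
gripper_width: 0.154
```

```bash
python3 lk.py w23; python3 go.py .5155 .0688 .139 79; python3 hand.py w23|tail -1; python3 ml.py w23 | grep wheel
```

```text
t 17.0833 pos [0.5153 0.0688 0.1519] ydir 79.15015252700317 tilt 0.18718161263731933 j [ 0.3889  0.3089 -0.7135  1.9207  0.2355  0.9962  0.9512] F [ 0.5793  0.2939 -0.8352] w 0.15123192518226777
SHIFT [-0.002 -0.     0.108] TURN [ 0.002 -0.001  0.002] dist mm 12.930723569931224
centre world [0.5149 0.0703 0.1517]
wheel [ 535.1073 -117.9241] 48.02887554249186 dist 190.3919960229231
```

View pics/w23z.png

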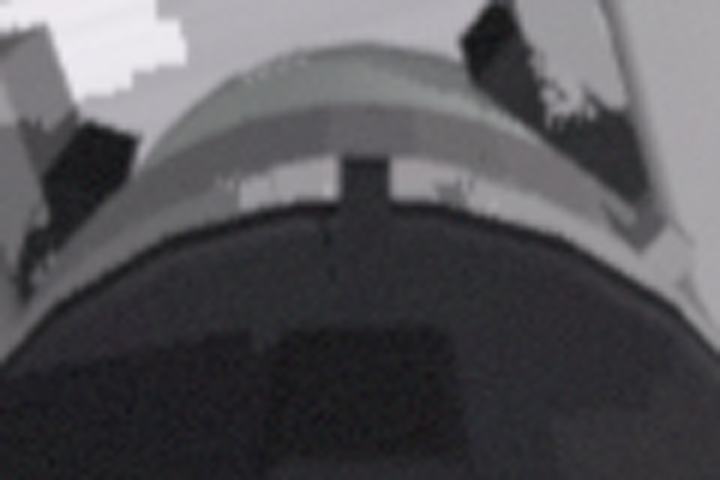

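Emit:
step_arm(
  moves=[
    [[-0.006, 0, 0.03], [0, 0, 0]],
    [[-0.006, 0, 0.06], [0, 0, 0]],
    [[-0.006, 0, 0.08], [0, 0, 0]],
    [[-0.006, 0, 0.1], [0, 0, 0]],
    [[-0.006, 0, 0.11], [0, 0, 0]],
    [[-0.006, 0, 0.11], [0, 0, 0]],
  ],
)

```text
t: 17.58
position: [0.5159, 0.0687, 0.1397]
tcp_rot: [-0.297, -3.127, -0.003]
force: [-3.6, -1.5, 8.1]
gripper_width: 0.147
```

```bash
python3 lk.py w24; python3 go.py .5155 .0688 .139 79; python3 hand.py w24; python3 -c "
from h import *
d=grab('side','s24');cv2.imwrite('pics/s24c.png',cv2.resize(d['pixels'][185:315,260:400,::-1],None,fx=5,fy=5,interpolation=2))"
```

```text
t 17.6333 pos [0.5159 0.0687 0.1396] ydir 79.15008455488183 tilt 0.13382844843852318 j [ 0.3807  0.3261 -0.7076  1.9311  0.2517  0.9739  0.9376] F [-3.7426 -1.2377  8.0935] w 0.1466031340543911
SHIFT [0.003 0.    0.005] TURN [ 0.001 -0.001  0.002] dist mm 0.7352016124677592
disc n 5256 z 7.300741521756693
centre tool mm [0.083  1.6548] res 0.9179498475232009
free [6.0426 1.2306] 34.814171539777874
fin n 1672 xmax 29.810550137441894 slope deg 0.12488260971699101 y 1.374845934555028 -5.525164902901789 8.253195914054222 z -24.483699369197502
centre world [0.5161 0.0703 0.1397]
```

View pics/w24z.png

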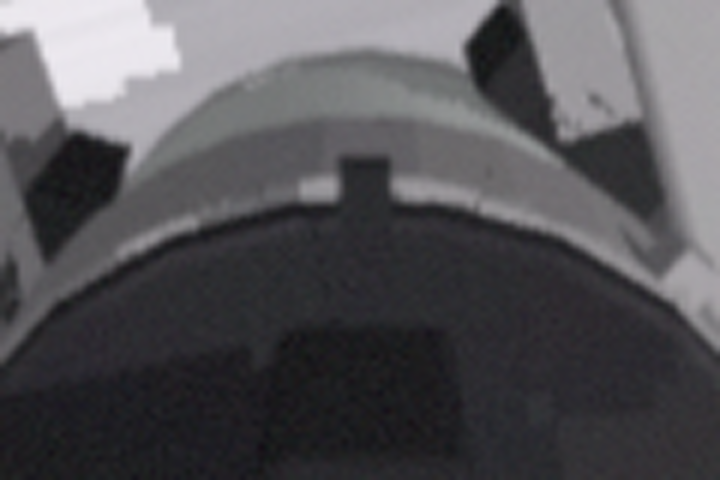

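View pics/s24c.png

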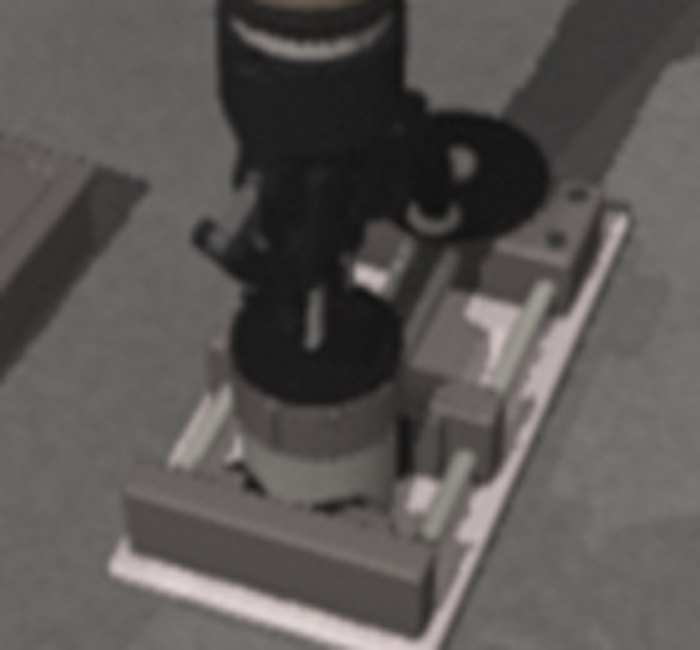

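The lid is seated: z = 0.1397 against an expected 0.1399, with an 8 N reaction. I'll start the clockwise twist, which is positive about tool z.

Emit:
step_arm(
  moves=[
    [[0.003, 0, 0.01], [0, 0, 0]],
    [[0.003, 0, 0.01], [0, 0, 0.05]],
    [[0.003, 0, 0.01], [0, 0, 0.1]],
    [[0.003, 0, 0.01], [0, 0, 0.15]],
    [[0.003, 0, 0.01], [0, 0, 0.2]],
    [[0.003, 0, 0.01], [0, 0, 0.25]],
    [[0.003, 0, 0.01], [0, 0, 0.3]],
    [[0.003, 0, 0.01], [0, 0, 0.3]],
  ],
  squeeze=90,
)

```text
t: 18.35
position: [0.5164, 0.0683, 0.1397]
tcp_rot: [1.023, 2.97, 0.002]
force: [-1.5, -1.0, 6.7]
gripper_width: 0.148
```

```bash
python3 lk.py w25; python3 go.py .5159 .0687 .139 38.5; python3 hand.py w25; python3 -c "
from h import *
print(telemetry.get_state()['torque'])"
```

```text
t 18.4 pos [0.5164 0.0682 0.1397] ydir 52.09320537850057 tilt 0.07981468394305571 j [ 0.3073  0.3089 -0.6165  1.933   0.2151  0.9635  0.4988] F [-1.0443 -1.7762  7.5966] w 0.14487547853218688
SHIFT [0.005 0.001 0.006] TURN [0.001 0.    0.151] dist mm 0.9844322442640611
disc n 5416 z 7.372244354792218
centre tool mm [0.6406 1.3681] res 0.7864279295668616
free [5.4482 1.3079] 35.77229826574713
fin n 1728 xmax 30.547051425849435 slope deg -0.5097240075907695 y 1.477486229741216 -5.531346755281576 8.396360409094411 z -24.47744915560778
centre world [0.5167 0.0697 0.1397]
[-0.38674724  0.38027671 -0.08054175]
```

View pics/w25.png

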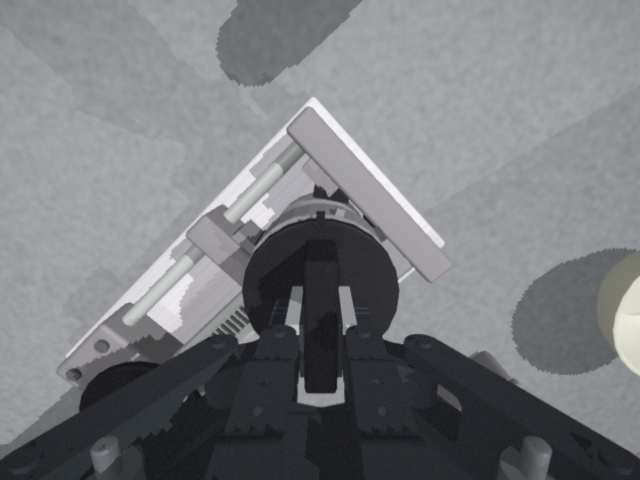

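Emit:
step_arm(
  moves=[
    [[0.005, 0, 0.012], [0, 0, 0.04]],
    [[0.005, 0, 0.012], [0, 0, 0.08]],
    [[0.005, 0, 0.012], [0, 0, 0.12]],
    [[0.005, 0, 0.012], [0, 0, 0.145]],
    [[0.005, 0, 0.012], [0, 0, 0.145]],
    [[0.005, 0, 0.012], [0, 0, 0.145]],
  ],
)

```text
t: 18.9
position: [0.5163, 0.0681, 0.1397]
tcp_rot: [1.351, 2.834, 0.0]
force: [-2.2, -1.7, 9.0]
gripper_width: 0.144
```

```bash
python3 lk.py w26; python3 go.py .5162 .0687 .139 38.5; python3 hand.py w26;  python3 -c "
from h import *
print(telemetry.get_state()['torque'])
d=grab('side','s26');cv2.imwrite('pics/s26c.png',cv2.resize(d['pixels'][185:315,260:400,::-1],None,fx=5,fy=5,interpolation=2))
d=grab('top','t26');cv2.imwrite('pics/t26c.png',cv2.resize(d['pixels'][215:310,280:435,::-1],None,fx=5,fy=5,interpolation=2))"; python3 wk.py s26
```

```text
t 18.95 pos [0.5164 0.0681 0.1397] ydir 39.03225475457326 tilt 0.1195148147816244 j [ 0.2723  0.3019 -0.5747  1.9343  0.2002  0.9594  0.2841] F [-3.0527 -0.9378  9.142 ] w 0.14457233541569425
SHIFT [0.005 0.002 0.006] TURN [0.001 0.001 0.006] dist mm 0.9455682010837259
disc n 5497 z 7.310315859333289
centre tool mm [0.8557 1.4478] res 0.7717449484178097
free [5.6372 1.3155] 35.968734021954845
fin n 1754 xmax 30.7723215544596 slope deg -0.7488343426790943 y 1.3829462023280008 -5.675296828614873 8.37407284791281 z -24.464858943787554
centre world [0.5169 0.0697 0.1397]
[-0.38932701  0.64664548  0.00450361]
nut 13 [ 0.5247 -0.0918  0.0794]
disc 417 0.07137947572268943 [ 0.5171 -0.1193  0.0713] ((527.4003295898438, -116.495361328125), (79.60232543945312, 99.69392395019531), 6.444457530975342) ((536.4998168945312, -116.13232421875), 50.76845932006836)
knob 0
```

View pics/w26.png

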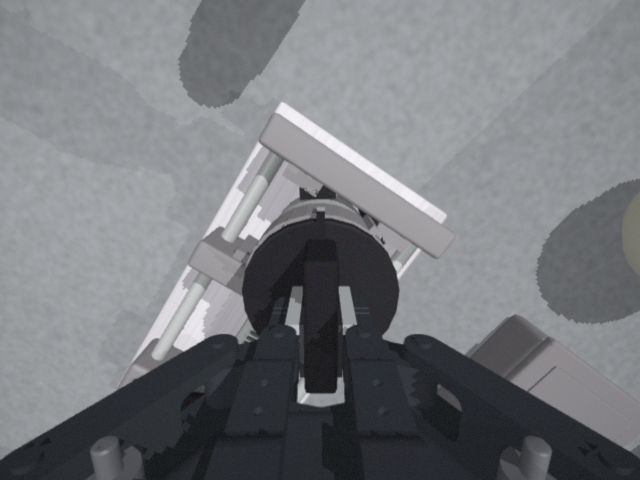

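View pics/s26c.png

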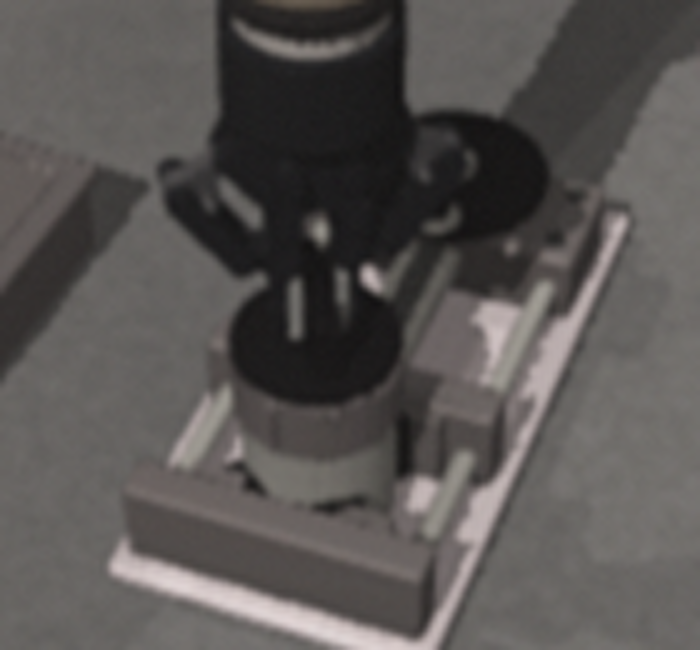

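Run:
```python
import cv2,numpy as np
a=cv2.imread('pics/w24.png')[185:250,260:380];b=cv2.imread('pics/w26.png')[185:250,260:380]
cv2.imwrite('pics/cmp2.png',cv2.resize(np.vstack([a,b]),None,fx=4.6,fy=4.6,interpolation=2))
```

```text
(no output)
```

View pics/cmp2.png

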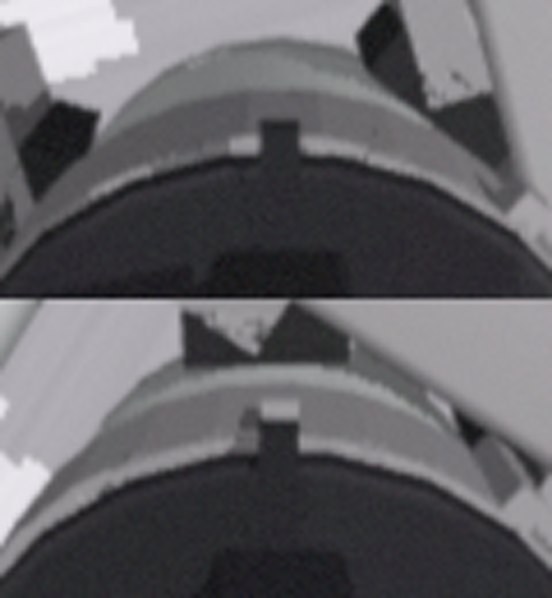

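View pics/t26c.png

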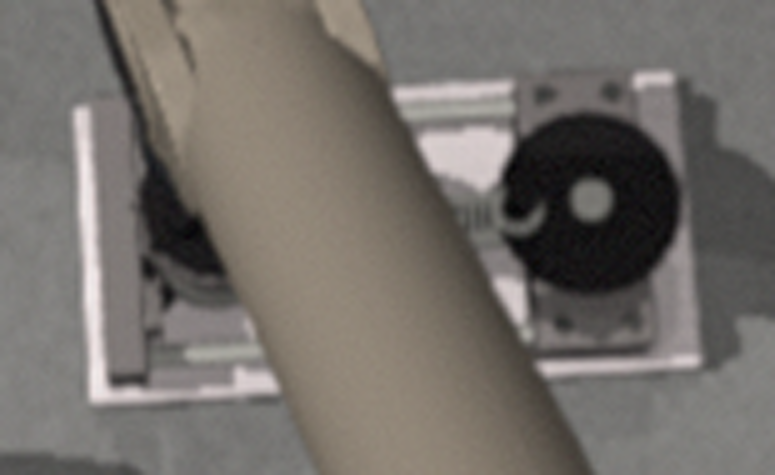

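The lid's pointer sits exactly over the short rib (both at x 260–298 in the crop), so the twist is about 39–40°. I'll settle and do a final check before handing in.

Emit:
step_arm(
  moves=[
    [[0.003, 0, 0.012], [0, 0, 0]],
    [[0.003, 0, 0.012], [0, 0, 0]],
    [[0.003, 0, 0.012], [0, 0, 0]],
    [[0.003, 0, 0.012], [0, 0, 0]],
  ],
)

```text
t: 19.38
position: [0.5164, 0.0681, 0.1397]
tcp_rot: [1.351, 2.833, -0.001]
force: [-4.4, -2.5, 10.7]
gripper_width: 0.146
```

```bash
python3 lk.py w27; python3 go.py .5162 .0687 .139 38.5; python3 hand.py w27|tail -1; python3 -c "
from h import *
s=telemetry.get_state();print(s['joint_vel'].round(4),s['torque'],s['t'])"
```

```text
t 19.4333 pos [0.5164 0.0681 0.1397] ydir 39.024021997859386 tilt 0.1663691466032499 j [ 0.2714  0.3018 -0.5745  1.9344  0.2015  0.9595  0.2825] F [-3.6857 -1.8009  9.9898] w 0.14491624839530726
SHIFT [0.005 0.002 0.006] TURN [0.    0.002 0.006] dist mm 0.9281517599791022
centre world [0.5169 0.0699 0.1397]
[-0.     -0.0004 -0.0013  0.0016  0.0009 -0.001   0.0003] [-0.21452295  0.75088978  0.0606151 ] 19.4333
```

View pics/w27z.png

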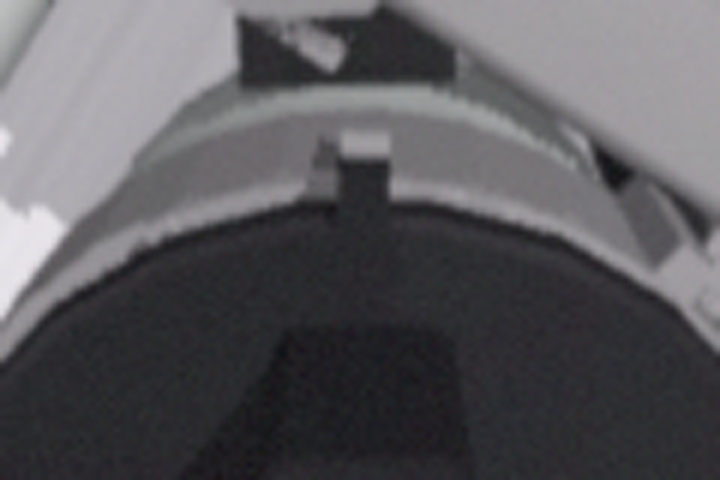

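It's stable, centred and seated, and the pointer is on the short rib. Handing in.

```bash
python3 -c "
from workcell import job
print(job.sign_off())"
```

```text
the job is handed in; nothing more can be done
None
```

I wound the handwheel about 9.7 rad clockwise until the mill was clamped. I then set the 78 mm lid into the notches, twisted it about 39–40° clockwise, and handed the job in at about 19.5 s with the gripper still holding it.

**Last checks:**
- **Lid height:** the tool was at z = 0.1397 m against about 0.140 m expected for a seated lid, with about 10 N of reaction from pressing it down.
- **Centring:** the lid centre measured within about 1 mm of the mouth.
- **Twist:** the lid's pointer sat exactly over the short rib.
- **Stillness:** the arm was at rest, gripping the fin at 90 N.
- **Clamp:** after I let go of the knob, the mill axis was 189 mm from the wheel axis, which is board y of about 59 mm.

**Disagreed or not confirmed:**
- **Jaw force:** I never measured it directly. The knob force reached 23 N, above the 8–12 N you gave as firm. The wheel then sprang back by about 8–10° when released, and stayed there.
- **Camera offset:** the wrist camera and the tool position disagreed by 1–2 mm during insertion. The lid was about 4 mm off the notch on the way down, so I lined it up by eye with the notch before lowering it.
- **Spring torque:** the wrist torque was too noisy to confirm the spring load on the lid.
- **Bystanders:** I didn't re-measure them at the end. I saw no contact with any of them.

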